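# Seat the divider comb in the finishing station and latch it

## Robot

A 6-joint arm with a two-finger parallel gripper is mounted at the origin on the work surface. World frame = base frame: x ahead of the robot, y to its left, z up, the work surface at z = 0. Lengths are in m, angles in rad, forces in N, time in s.
With the tool pointing down it reaches from about 0.425 to 0.95 m from the base axis. Payload 3.5 kg.
Tool frame: the origin (TCP) lies at the very end of the fingers, on their centre line; the grasp point (between the pads) lies behind it (ctrl.grasp_offset is the z of the grasp point in the tool frame, in m); z points along the fingers, x is the direction in which the jaws open and shut, and the axes are right-handed (so a half turn about z gives the same grasp; the last joint's range is limited). The gripper opens to 85 mm and grips with 20 to 120 N. Pads are 22 mm wide; open, the fingers measure 114 mm over their backs; the gripper's body (76 mm by 85 mm) begins 54 mm behind the grasp point. The pads swing forward as they close: fully open they stand 13 mm farther back than shut.
Start: joints at [1.077, 0.286, 1.577, -0, 1.279, -0.15], TCP at [0.227, 0.635, 0.231] pointing down, gripper open.
Joint ranges: [-2.77, 2.77], [-0.9, 2.22], [0.21, 2.48], [-1.53, 4.67], [0.24, 2.81], [-2.84, 2.84]. Speed limits (rad/s): [2.79, 2.79, 3.14, 3.14, 3.14, 3.14].

## Interface

Orientations are given as a unit quaternion [x, y, z, w].
In Python, from plant import ctrl gives the robot as it stands.
- The arm moves only by the shell command python3 -m jog 'ROWS' [FORCE]. ROWS is JSON, a list of rows, each an object with "grip": the closure, from 0 (fully open) to 1 (shut); "xyz": the shift along the tool's x, y, z in m, a list of three; "dr": the turn, a rotation vector about the tool's x, y, z in rad, a list of three. A call has 1 to 12 rows; each row is the pose to reach, as a shift and turn from the pose commanded when the call began, along the tool's axes at that moment; what a row does not reach only later rows make up. A row lasts 1/12 s, in which the tool goes at most 41.7 mm and 7.16 degrees, less where a joint would pass 70% of its speed; a pose out of reach is approached as far as the arm can. A call with a gripper value outside its range is refused whole. The fingers move at their own pace and stop on an object; FORCE is the grip in N (left out, the last holds). Time passes only in rows, so rows that repeat a pose let the fingers close. It gives the time, the measured TCP pose, the force and the opening at its end, in the units of the state.
- ctrl.get_state(): the state, without advancing time (a new reading comes with each control period).
- ctrl.read_camera(name): name is "side" or "top"; returns the picture (384x512x3 uint8, red, green, blue); there is no depth.
- ctrl.get_calibration(name): a dict with "mtx" (3x3 intrinsics, pixels), "R" (3x3) and "t" (3): a world point X has camera coordinates R X + t. Camera axes: x right, y down, z forward; pixel columns grow to the right and rows downward; lengths in m; the calibration is good to about 2 mm. A picture is of the moment at which its call begins. get_calibration takes no time and is no camera call.
- ctrl.sign_off(): hands the job in, once; it reports no verdict.
The state is a dict: "time": time; "qpos": joint angles; "dq": joint speeds; "joint_efforts": joint torques, N m; "eef_pos": TCP position; "tcp_rot": TCP orientation; "contact_force": force on the tool from outside, world axes, zero at the start; "wrist_torque": the same for the moment, N m; "opening": opening from 0.0 (shut) to 1.0 (fully open).
Only numpy, scipy, OpenCV 4.12 (cv2) and the standard library are available. Lean on these libraries where they do the work, as an engineer would, in place of code of your own. Each camera call takes 0.05 s, during which the arm holds its last target.

## Task

Lift the orange divider comb off its grey rest and lower it into the white slotted bar of the print-finishing station, so that each of its five teeth goes into its own slot and the comb's back sits fully down on the bar; then push the red latch fully across so that its steel tongue covers the end of the comb. The white bar sits somewhere unknown within its play, so feel for the slots gently and never force the comb down or sideways; leave the bottles, jar, tools and printed parts where they are.

Things in the scene. Friction and masses are not known exactly. Their poses are not given: they have to be found in the camera images.
- comb_mid (a point): Centre of the loose orange comb (100-170 g), half-way up its 66 mm height; z up, y along it, x across; same after a half turn about z. Five square-ended teeth at y = -56, -28, 0, 28, 56 mm, each 22 mm long, 8 mm wide (y), 6 mm thick (x), from 33 to 11 mm below this point. Above them the back: 152 mm long (y), 14 mm thick (x), from 11 mm below to 3 mm above this point.
- comb_tab (a point): Centre of the comb's grip tab: 32 mm long (y), 14 mm thick (x), 30 mm high, standing on the middle of the back, 18 mm above comb_mid. Tab and back are flush on both sides, so fingers closing along x may straddle both.
- rest: Grey fixed rest that holds the comb at the start; origin on the table under its middle, y along the comb. Foot 60 x 152 x 4 mm. Two posts at y = -68 and 68 mm (10 mm in y, 34 mm in x) have notches open at the top, 18 mm wide (x), 8 mm deep, floor 30 mm above the table, where the ends of the comb's back lie. The teeth hang free; the comb lifts straight up.
- station: Dark grey fixed finishing station; origin on the table, z up, y along the row of slots. Deck x = -60 to 60, y = -183 to 97 mm, top 14 mm above the table, 5 mm rims on its long edges. White slotted bar along x = 0. Latch block (36 mm wide, y = -180 to -122 mm, 56 mm high, two guide rails 10 mm higher) at the -y end. With the comb seated, comb_mid is 53 mm above the table, at x = 0.
- bar_stop (a point): Station point at the height of the white bar's top face (42 mm above the table), at x = y = 0. The bar (30 mm wide, 180 mm long) has five slots 10.4 mm (y) x 10 mm (x), 25 mm deep, 28 mm apart, the middle one at its centre; its ends are solid. Its centre lies 2 to 24 mm towards -y of this point, new each time and NOT in any reading; it is stiff: pushes under 60 N do not move it.
- latch_knob (a point): Centre of the red latch knob: 22 mm (x, station axes) by 16 mm (y) by 30 mm high, foot 64 mm and top 94 mm above the table. It stands on a steel tongue 24 mm wide, 6 mm thick, 58 to 64 mm above the table, whose tip is 34 mm from the knob's centre towards +y and passes 2 mm above the back of a seated comb; its rear end is level with the knob's rear face.
- latch (a joint): How far the latch is pushed across, m: 0 fully open, 0.04 fully closed (end stop). It moves towards the station's +y with about 3 N of friction and stays where it is left. It starts between 0 and 0.004.
- amber_mid (a point): Middle of an amber bottle with black cap, 74 mm across, 190 mm tall; leave alone.
- squeeze_mid (a point): Middle of a white bottle with red cap, 60 mm across, 160 mm tall; leave alone.
- jar_mid (a point): Middle of a small clear jar with blue lid, 44 mm across, 50 mm tall, standing between station and rest; leave alone.
- scraper_grip (a point): Handle of a flat scraper lying on the table; leave alone.
- brush_grip (a point): Handle of a brush lying on the table; leave alone.
- print_a_mid (a point): Middle of a small clear printed figure, 24 mm across, 28 mm tall, standing on the station's deck beside the bar; leave alone.
- print_b_mid (a point): Middle of a small clear printed bracket, 18 x 34 mm, 20 mm tall, on the station's deck beside the bar; leave alone.
There are look-alikes about, which are no part of the job. Of the things that look like the part that bears comb_mid, the largest one is meant.

How it is judged:
On the way, in this order (a step that is already met when the one before it is completed fails the run):
1. the comb is lifted clear of its rest (height (world z) of comb_mid above 0.085 m), for 0.1 s.
2. the comb is seated, all five teeth in their slots, while the latch is still open (z of comb_mid in the frame of station between 0.049 and 0.0555 m and x of comb_mid in the frame of station between -0.005 and 0.005 m and y of comb_mid in the frame of station between -0.027 and 0.001 m and angle between comb_mid's own z axis and vertical below 0.05 rad and angle between the y axis of comb_mid and the y axis of station, either way round below 0.07 rad and value of joint latch below 0.012 m), for 0.2 s.
At the end, for the whole second after the job is handed in: The comb is at rest, released, its back down on the bar (comb_mid 49 to 55.5 mm above the table, within 5 mm of the station's x = 0 and at y = -27 to 1 mm, upright within 0.05 rad, in line with the bar within 0.07 rad), and the latch is closed (over 36 of 40 mm) (z of comb_mid in the frame of station between 0.049 and 0.0555 m and x of comb_mid in the frame of station between -0.005 and 0.005 m and y of comb_mid in the frame of station between -0.027 and 0.001 m and angle between comb_mid's own z axis and vertical below 0.05 rad and angle between the y axis of comb_mid and the y axis of station, either way round below 0.07 rad and value of joint latch above 0.036 m and linear speed of comb below 0.02 m/s); the robot touches nothing.
It fails at once if the comb and the station (bar and latch included) press on each other with more than 40 N (contact force between comb and station above 40 N).
It fails at once if a bystander is moved more than 20 mm (distance of any of amber_mid, squeeze_mid, jar_mid, scraper_grip, brush_grip, print_a_mid, print_b_mid from where it was at the start of the episode above 0.02 m).
It also fails if it takes over 64 s, if anything falls off the work surface, if the arm or the gripper's body presses on something with over 40 N, if the wrist force passes 120 N, or if a joint passes its speed limit or range.

## Working session

There is one attempt and no reset: what is moved stays moved. The work goes in short steps, Python scripts to look and compute and a shell command to move; the robot and the scene stay as the last step left them, time stands still between calls to the robot, and variables do not carry over. Pictures are saved under pics/ and viewed, and the job is handed in when it is done.

```bash
ls; mkdir -p pics; python3 - <<'E'
from plant import ctrl
import cv2, numpy as np
s=ctrl.get_state(); print(s); print(ctrl.grasp_offset)
for n in ("side","top"):
    im=ctrl.read_camera(n); cv2.imwrite(f"pics/{n}0.png",im[:,:,::-1])
    c=ctrl.get_calibration(n); print(n,c)
E
```

```text
pics
{'time': 0.0, 'qpos': array([ 1.07698780e+00,  2.87200496e-01,  1.57819669e+00,  4.59102359e-05,
        1.27858583e+00, -1.50021661e-01]), 'dq': array([ 0.00011008, -0.00044552,  0.00021893, -0.0016561 ,  0.00191573,
       -0.00073684]), 'joint_efforts': array([ 5.00766055e-04, -4.05998111e+01, -2.92617989e+01, -1.46812854e-04,
        5.86410257e-03, -4.88734440e-07]), 'eef_pos': array([0.22717076, 0.63492288, 0.22991329]), 'tcp_rot': array([ 8.17638480e-01,  5.75730741e-01, -1.07891380e-03,  5.14669219e-04]), 'contact_force': array([-0.47757919, -0.06955456, -0.04088529]), 'wrist_torque': array([-0.01336157,  0.02676528, -0.03354645]), 'opening': 0.998672463884932}
-0.0187
side {'mtx': array([[424.80058772,   0.        , 256.34957592],
       [  0.        , 424.80058772, 188.21404882],
       [  0.        ,   0.        ,   1.        ]]), 'R': array([[ 0.98484545, -0.17258986,  0.01709302],
       [-0.08749594, -0.57952154, -0.81024641],
       [ 0.14974609,  0.79647192, -0.58584007]]), 't': array([-0.54745399,  0.18427346,  1.15475848])}
top {'mtx': array([[380.16644159,   0.        , 252.64080902],
       [  0.        , 380.16644159, 186.52947316],
       [  0.        ,   0.        ,   1.        ]]), 'R': array([[-0.00867942, -0.99988092,  0.01275991],
       [-0.98531923,  0.00637588, -0.17060294],
       [ 0.17050127, -0.01405332, -0.98525724]]), 't': array([0.09961942, 0.54694071, 1.03680509])}
```

View pics/side0.png

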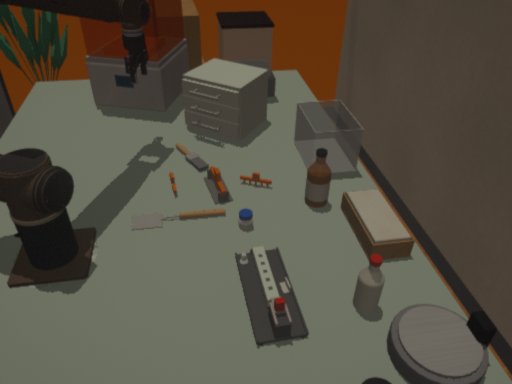

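View pics/top0.png

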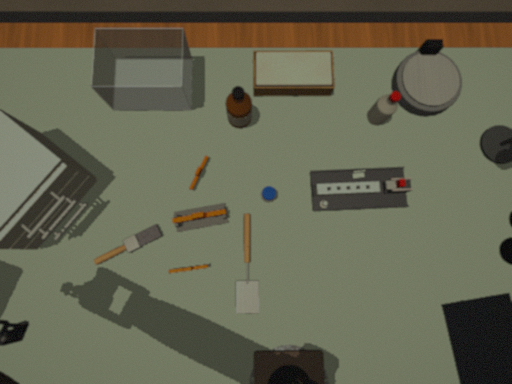

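Orange comb-like candidates in the top image are (200,215) on the grey rest, (200,172) loose on the table and (189,268) flat on the table. The one on the rest is the largest and fits the description. I'll check it in a close crop.

```bash
python3 - <<'E'
import cv2, numpy as np
t=cv2.imread("pics/top0.png"); s=cv2.imread("pics/side0.png")
a=cv2.resize(t[150:285,150:270],None,fx=4,fy=4,interpolation=cv2.INTER_CUBIC)
b=cv2.resize(s[130:210,150:290],None,fx=4,fy=4,interpolation=cv2.INTER_CUBIC)
cv2.imwrite("pics/ca.png",a);cv2.imwrite("pics/cb.png",b)
cv2.imwrite("pics/cc.png",cv2.resize(t[155:220,300:420],None,fx=6,fy=6,interpolation=cv2.INTER_CUBIC))
cv2.imwrite("pics/cd.png",cv2.resize(s[235:345,225:315],None,fx=5,fy=5,interpolation=cv2.INTER_CUBIC))
E
```

```text
(no output)
```

View pics/ca.png

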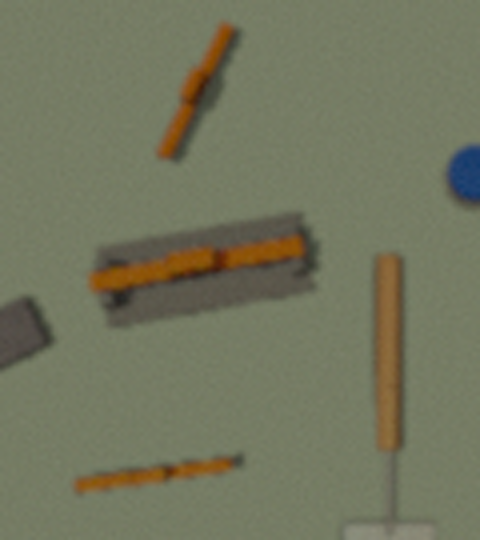

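View pics/cb.png

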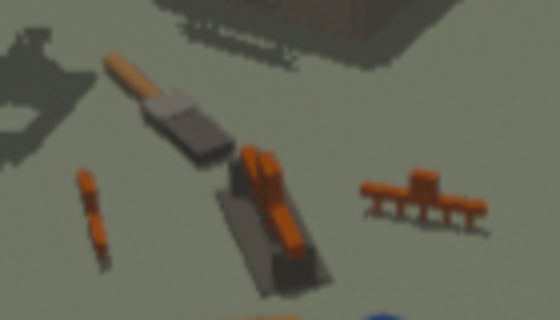

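View pics/cc.png

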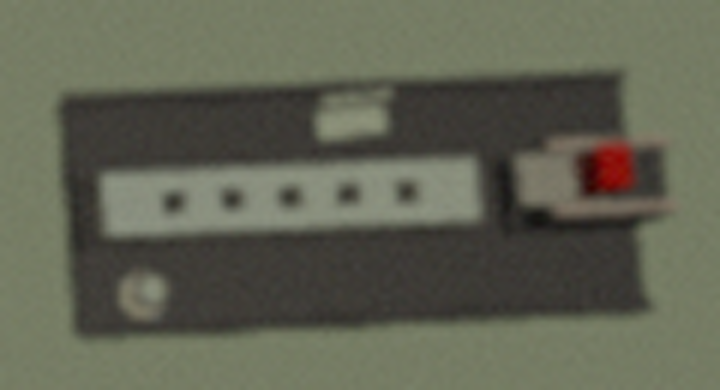

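View pics/cd.png

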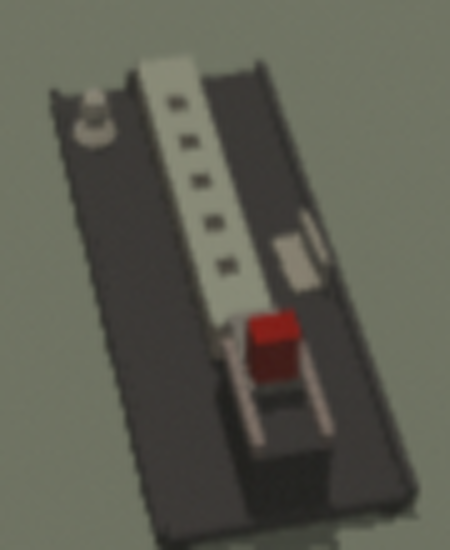

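The crops confirm it. The comb on the rest is the long one with a tab, at about (200,215), and the two look-alikes are shorter. The bar shows five dark slots, from roughly (329,188) to (368,187). Next I measure.

```bash
cat > h.py <<'E'
import cv2, numpy as np
from plant import ctrl
from scipy.spatial.transform import Rotation as Ro
def cast(n,uv,z):
    c=ctrl.get_calibration(n); uv=np.atleast_2d(np.asarray(uv,float))
    d=np.c_[uv,np.ones(len(uv))]@np.linalg.inv(c["mtx"]).T@c["R"]
    o=-c["R"].T@c["t"]
    return (o+d*((z-o[2])/d[:,2])[:,None])[:,:2]
def proj(n,X):
    c=ctrl.get_calibration(n); p=np.atleast_2d(X)@c["R"].T+c["t"]; p=p@c["mtx"].T
    return p[:,:2]/p[:,2:]
def orange(im): # bgr
    h=cv2.cvtColor(im,cv2.COLOR_BGR2HSV)
    return cv2.inRange(h,(5,150,70),(20,255,255))
def slots(n,im,box):
    x0,y0,x1,y1=box; k=8
    g=cv2.cvtColor(im,cv2.COLOR_BGR2GRAY)[y0:y1,x0:x1]
    g=cv2.resize(g,None,fx=k,fy=k,interpolation=cv2.INTER_CUBIC)
    m=(g<110).astype(np.uint8)
    return g,m
E
python3 - <<'E'
from h import *
t=cv2.imread("pics/top0.png")
m=orange(t)
nn,l,st,ce=cv2.connectedComponentsWithStats(m)
for i in range(1,nn):
    if st[i,4]>20: print(i,st[i],ce[i])
i=l[215,190]; 
k=[j for j in range(1,nn) if abs(ce[j][0]-200)<8 and abs(ce[j][1]-215)<6]
mm=np.isin(l,k).astype(np.uint8)
ys,xs=np.nonzero(mm)
print(cv2.minAreaRect(np.c_[xs,ys].astype(np.float32)))
for x in range(xs.min(),xs.max()+1): print(x,ys[xs==x].min(),ys[xs==x].max(),end=' | ')
print()
g=cv2.cvtColor(t,cv2.COLOR_BGR2GRAY)
print(g[180:197,315:385:1][:, :].max())
for r in range(182,195): print(' '.join('%3d'%v for v in g[r,316:384]))
print(np.array(-ctrl.get_calibration('top')['R'].T@ctrl.get_calibration('top')['t']))
E
```

```text
1 [    0    22   512    25 10352] [273.93035162  33.92310665]
19 [227  95  18  19 185] [234.4        106.05945946]
22 [190 156  18  33 129] [198.36434109 172.2248062 ]
23 [173 209  53  14 289] [198.37024221 215.4567474 ]
55 [169 265  39   8 106] [187.69811321 268.29245283]
((199.01976013183594, 215.1043701171875), (6.4796528816223145, 53.3243522644043), 79.28687286376953)
173 218 221 | 174 218 222 | 175 218 222 | 176 217 222 | 177 217 222 | 178 216 222 | 179 216 222 | 180 216 222 | 181 216 221 | 182 216 221 | 183 216 221 | 184 216 220 | 185 216 220 | 186 216 220 | 187 216 220 | 188 215 220 | 189 215 219 | 190 215 219 | 191 215 219 | 192 214 219 | 193 213 219 | 194 213 218 | 195 213 218 | 196 213 218 | 197 213 218 | 198 212 217 | 199 212 217 | 200 212 217 | 201 212 217 | 202 212 217 | 203 212 216 | 204 213 216 | 205 213 216 | 206 212 216 | 207 212 216 | 208 212 216 | 209 212 216 | 210 212 216 | 211 211 215 | 212 211 215 | 213 211 215 | 214 211 215 | 215 211 215 | 216 210 215 | 217 210 215 | 218 210 214 | 219 210 214 | 220 210 214 | 221 210 214 | 222 209 214 | 223 209 213 | 224 209 213
[... 2892 characters left out ...]
7 115 115 111 103 105 105 104 103 103  97  96  98  96  96  92  88  87  93  89  85  81  80  80  83  80  75  66  58  55  44
 71  99 121 130 131 131 127 129 128 128 129 125 120 117 116 117 115 110 105 106 104 105 103 101  99 100  97  97  96  91  92  87  89  92  87  83  84  80  81  78  71  71  68  67  71  69  67  62  62  67  62  59  57  55  52  54  57  52  55  56  56  59  58  57  59  54  56  51
 61  79  88  98  97  94  89  91  89  92  89  88  85  81  79  80  77  73  70  69  69  67  67  68  63  63  66  65  64  58  54  58  57  60  55  57  54  54  58  59  58  57  56  54  58  54  52  54  57  55  57  54  55  54  56  54  56  54  56  57  56  55  56  58  57  58  58  56
[0.36299925 0.11069089 1.11355828]
```

```bash
cat >> h.py <<'E'
def slotc(n,im,seeds,r=4,base=140):
    g=cv2.cvtColor(im,cv2.COLOR_BGR2GRAY).astype(float); out=[]
    for (u,v) in seeds:
        for _ in range(5):
            yy,xx=np.mgrid[int(round(v))-r:int(round(v))+r+1,int(round(u))-r:int(round(u))+r+1]
            w=np.clip(base-12-g[yy,xx],0,None)*(np.hypot(xx-u,yy-v)<r)
            u,v=(w*xx).sum()/w.sum(),(w*yy).sum()/w.sum()
        out.append((u,v))
    return np.array(out)
E
python3 - <<'E'
from h import *
t=cv2.imread("pics/top0.png"); s=cv2.imread("pics/side0.png")
g=cv2.cvtColor(s,cv2.COLOR_BGR2GRAY)
for n,im,seeds in (("top",t,[(328.5,188),(338,187.5),(348,187),(357.5,187),(367,186.5)]),
   ("side",s,[(260.5,255.5),(262.8,263.5),(265.2,271),(267.8,279.5),(270.6,288)])):
    c=slotc(n,im,seeds,r=4 if n=="top" else 3, base=140 if n=="top" else 130); P=cast(n,c,.042)
    print(n,c.round(2).tolist()); print(P.round(4).tolist(), np.linalg.norm(np.diff(P,axis=0),axis=1).round(4))
    d=P[0]-P[-1]; print("mean",P.mean(0),"yaw of +y from world y",np.degrees(np.arctan2(-d[0],d[1])))
# bar ends top view at centre line (50% crossing)
g=cv2.cvtColor(t,cv2.COLOR_BGR2GRAY).astype(float)
def prof(im,a,b,N=400,w=1.5):
    a=np.array(a,float);b=np.array(b,float);d=(b-a)/np.linalg.norm(b-a);nn=np.array([-d[1],d[0]])
    acc=0
    for o in np.linspace(-w,w,7):
        p=np.array([a+(b-a)*q+nn*o for q in np.linspace(0,1,N)],np.float32)
        acc=acc+cv2.remap(im.astype(np.float32),p[:,0].reshape(-1,1),p[:,1].reshape(-1,1),cv2.INTER_LINEAR)[:,0]/7
    return acc
def cross(im,a,b,lo,hi):
    p=prof(im,a,b); th=(lo+hi)/2; i=np.nonzero(np.diff(np.sign(p-th)))[0]
    return [(np.array(a)+(np.array(b)-np.array(a))*k/399).round(2).tolist() for k in i], p.min(),p.max()
print(cross(g,(310,189),(325,188.1),50,140)); print(cross(g,(370,186.5),(388,185.8),40,140))
# comb
o=t[:,:,2].astype(float)-t[:,:,0]
print(cross(o,(164,221.3),(182,218.6),0,150)); print(cross(o,(215,213),(232,210.2),0,150))
print(o[219,165:185].round(), o[212,215:232])
# tab in top view
print(t[208:224,185:212,2])
E
```

```text
top [[328.51, 188.26], [338.21, 187.69], [347.92, 187.39], [357.6, 186.86], [367.35, 186.52]]
[[0.542, -0.122], [0.5435, -0.15], [0.5442, -0.1779], [0.5455, -0.2059], [0.5463, -0.2341]] [0.028  0.028  0.028  0.0282]
mean [ 0.54429681 -0.17797679] yaw of +y from world y 2.2189956576768397
side [[259.95, 255.15], [262.41, 262.9], [264.71, 270.79], [267.39, 279.1], [270.02, 287.72]]
[[0.5428, -0.125], [0.544, -0.1534], [0.5448, -0.1811], [0.5461, -0.2091], [0.5471, -0.237]] [0.0284 0.0277 0.0281 0.0279]
mean [ 0.54495224 -0.1811111 ] yaw of +y from world y 2.176168072184216
([[310.23, 188.99], [316.35, 188.62]], np.float32(48.204243), np.float32(139.5265))
([[379.61, 186.13], [386.2, 185.87]], np.float32(29.211634), np.float32(139.45369))
([[172.26, 220.06]], np.float32(16.761162), np.float32(127.583984))
([[225.1, 211.34]], np.float32(8.984375), np.float32(125.996086))
[ 17.  19.  16.  18.  19.  16.  29.  71. 113. 127. 131. 131. 130. 131.
 131. 130. 131. 122. 128. 133.] [127. 134. 132. 135. 130. 132. 134. 131. 134. 127.  90.  38.  14.   6.
  12.  17.  15.]
[[118 112 111 113 112 110 108
[... 1079 characters left out ...]
  90  91  90  87  86]
 [141 140 142 139 141 140 131 118  99  92  85  91  80  66  57  59  63  69
   64  74  79  84  90  87  87  87  89]
 [140 134 132 129 127 126 117  98  76  63  62  68  67  62  64  69  76  82
   80  82  89  89  91  90  91  87  88]
 [122 111 104  97  96  92  86  80  67  71  74  81  86  83  83  84  89  90
   91  92  90  91  92  94  91  88  89]
 [ 90  89  77  77  85  85  84  83  82  86  86  89  89  90  91  90  92  92
   93  91  88  91  91  93  90  92  89]
 [ 81  84  84  85  89  91  90  91  88  93  92  92  92  91  94  92  89  93
   90  89  91  89  90  89  89  90  89]
 [ 91  91  88  92  90  92  90  91  88  91  92  91  91  92  93  89  89  94
   89  92  91  90  92  91  91  92  90]]
```

```bash
python3 - <<'E'
from h import *
t=cv2.imread("pics/top0.png"); s=cv2.imread("pics/side0.png")
P=cast("top",[(316.35,188.62),(379.61,186.13)],.042); print("bar ends",P,np.linalg.norm(P[0]-P[1]),P.mean(0))
P=cast("top",[(172.26,220.06),(225.1,211.34)],.044); d=P[0]-P[1]
print("comb",P,np.linalg.norm(d),P.mean(0),np.degrees(np.arctan2(-d[0],d[1])))
o=t[:,:,2].astype(float)-t[:,:,0]
# back centreline: columns away from tab
for lo,hi in((175,185),(209,223)):
    for u in range(lo,hi,3):
        v=np.arange(203,228); w=o[203:228,u]; 
        p=np.interp; th=72; i=np.nonzero(np.diff(np.sign(w-th)))[0]; e=[v[k]+(th-w[k])/(w[k+1]-w[k]) for k in i]
        X=cast("top",[(u,e[0]),(u,e[-1])],.044); print(u,np.round(e,2),X.round(4).tolist())
# tab top: columns (190..203)
for u in range(190,204,2):
    v=np.arange(203,228); w=o[203:228,u]; th=72; i=np.nonzero(np.diff(np.sign(w-th)))[0]; e=[v[k]+(th-w[k])/(w[k+1]-w[k]) for k in i]
    X=cast("top",[(u,e[0]),(u,e[-1])],.074); print(u,np.round(e,2),X.round(4).tolist())
cv2.imwrite("pics/ce.png",cv2.resize(s[155:210,195:245],None,fx=10,fy=10,interpolation=cv2.INTER_CUBIC))
E
```

```text
bar ends [[ 0.54117742 -0.08703573]
 [ 0.54723892 -0.26950866]] 0.18257357894382217 [ 0.54420817 -0.1782722 ]
comb [[0.45409988 0.32174389]
 [0.47756329 0.1737483 ]] 0.1498440031630909 [0.46583158 0.24774609] 9.008765954841769
175 [217.44 222.02] [[0.4614, 0.3143], [0.4485, 0.3139]]
178 [216.4  221.87] [[0.4643, 0.3059], [0.4489, 0.3056]]
181 [216.26 221.31] [[0.4646, 0.2975], [0.4504, 0.2972]]
184 [215.77 220.67] [[0.4659, 0.2892], [0.4521, 0.2888]]
209 [211.33 216.06] [[0.4779, 0.2191], [0.4646, 0.219]]
212 [210.73 215.65] [[0.4796, 0.2107], [0.4657, 0.2105]]
215 [210.28 215.12] [[0.4808, 0.2022], [0.4671, 0.2021]]
218 [209.73 214.57] [[0.4823, 0.1938], [0.4686, 0.1937]]
221 [209.17 213.96] [[0.4838, 0.1853], [0.4702, 0.1853]]
190 [214.71 219.6 ] [[0.4658, 0.2678], [0.4524, 0.2676]]
192 [213.16 219.12] [[0.47, 0.2625], [0.4537, 0.2622]]
194 [212.7  218.17] [[0.4712, 0.257], [0.4562, 0.2568]]
196 [212.32 217.87] [[0.4722, 0.2516], [0.457, 0.2513]]
198 [211.88 217.33] [[0.4734, 0.2461], [0.4585, 0.2459]]
200 [211.61 217.   217.  ] [[0.4741, 0.2407], [0.4593, 0.2405]]
202 [211.56 216.61] [[0.4742, 0.2352], [0.4603, 0.235]]
```

View pics/ce.png

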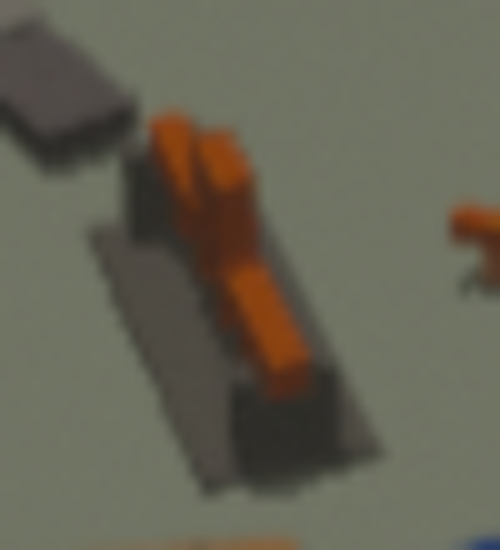

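```bash
python3 - <<'E'
from h import *
s=cv2.imread("pics/side0.png")
P=cast("side",[(195+28.7,155+36.8),(195+17.0,155+11.3)],.044); print(P, P.mean(0),np.linalg.norm(P[0]-P[1]))
P=cast("side",[(195+22.7,155+14.2+2)],.074); print("tab top",P)
st=ctrl.get_state(); R=Ro.from_quat(st["tcp_rot"]).as_matrix(); print(R.round(4))
for n in("side","top"): print(n,proj(n,st["eef_pos"]))
E
```

```text
[[0.48001015 0.16458413]
 [0.45692312 0.3164988 ]] [0.46846663 0.24054147] 0.1536589737069518
tab top [[0.4696585 0.2383996]]
[[ 3.370e-01  9.415e-01 -1.000e-03]
 [ 9.415e-01 -3.370e-01 -1.900e-03]
 [-2.100e-03 -3.000e-04 -1.000e+00]]
side [[139.41117577  81.99879374]]
top [[ 10.8049244  316.82751597]]
```

```bash
cat >> h.py <<'E'
def totool(p,yaw=None):
    "shift in tool axes to world point p (TCP), plus dr to make tool z straight down with tool x at world yaw"
    s=ctrl.get_state(); R=Ro.from_quat(s["tcp_rot"]).as_matrix()
    d=R.T@(np.asarray(p)-s["eef_pos"])
    a=np.degrees(np.arctan2(R[1,0],R[0,0])); out=[d.round(4).tolist()]
    if yaw is not None:
        c,w=np.cos(np.radians(yaw)),np.sin(np.radians(yaw))
        T=np.array([[c,w,0],[w,-c,0],[0,0,-1.]])
        out.append(Ro.from_matrix(R.T@T).as_rotvec().round(4).tolist())
    return out, "yaw now %.2f"%a
E
python3 - <<'E'
from h import *
print(cast("side",[(187,118),(220,137),(266,115)],0).round(3))
print(totool((.467,.2455,.13),9.6))
E
```

```text
[[0.389 0.783]
 [0.512 0.596]
 [0.733 0.764]]
([[-0.2857, 0.3571, 0.1006], [0.0008, 0.0021, 1.0595]], 'yaw now 70.30')
```

```bash
python3 -m jog '[{"grip":0.4,"xyz":[-0.2857,0.357,0.07],"dr":[0,0,1.06]},{"grip":0.4,"xyz":[-0.2857,0.357,0.07],"dr":[0,0,1.06]},{"grip":0.4,"xyz":[-0.2857,0.357,0.07],"dr":[0,0,1.06]},{"grip":0.4,"xyz":[-0.2857,0.357,0.07],"dr":[0,0,1.06]},{"grip":0.4,"xyz":[-0.2857,0.357,0.07],"dr":[0,0,1.06]},{"grip":0.4,"xyz":[-0.2857,0.357,0.07],"dr":[0,0,1.06]},{"grip":0.4,"xyz":[-0.2857,0.357,0.07],"dr":[0,0,1.06]},{"grip":0.4,"xyz":[-0.2857,0.357,0.07],"dr":[0,0,1.06]},{"grip":0.4,"xyz":[-0.2857,0.357,0.07],"dr":[0,0,1.06]},{"grip":0.4,"xyz":[-0.2857,0.357,0.07],"dr":[0,0,1.06]},{"grip":0.4,"xyz":[-0.2857,0.357,0.07],"dr":[0,0,1.06]},{"grip":0.4,"xyz":[-0.2857,0.357,0.07],"dr":[0,0,1.06]}]' 60
python3 - <<'E'
from h import *
print(totool((.467,.2455,.13),9.6)); print(ctrl.get_state()["qpos"])
E
```

```text
time: 1.1
eef_pos: [0.4692, 0.2411, 0.1598]
tcp_rot: [0.997, 0.081, -0.001, 0.001]
contact_force: [-0.0, 0.5, 0.4]
opening: 0.597
([[-0.0014, -0.0048, 0.0298], [0.0024, 0.0015, -0.0063]], 'yaw now 9.24')
[ 0.28330394  0.0343617   1.99900427 -0.0025007   1.11001421  0.12319483]
```

```bash
python3 -m jog '[{"grip":0.4,"xyz":[0,0,0.03],"dr":[0,0,0]},{"grip":0.4,"xyz":[0,0,0.05],"dr":[0,0,0]},{"grip":0.4,"xyz":[0,0,0.05],"dr":[0,0,0]}]'
python3 - <<'E'
from h import *
print(totool((.467,.2455,.04),9.6)); st=ctrl.get_state(); e=st["eef_pos"]; print(e)
s=ctrl.read_camera("side")[:,:,::-1]; t=ctrl.read_camera("top")[:,:,::-1]
cv2.imwrite("pics/t1.png",t);cv2.imwrite("pics/s1.png",s)
print(proj("side",e),proj("top",e))
cv2.imwrite("pics/s1c.png",cv2.resize(s[110:210,160:260],None,fx=5,fy=5,interpolation=cv2.INTER_CUBIC))
cv2.imwrite("pics/t1c.png",cv2.resize(t[160:260,150:250],None,fx=5,fy=5,interpolation=cv2.INTER_CUBIC))
E
```

```text
time: 1.35
eef_pos: [0.4637, 0.245, 0.1064]
tcp_rot: [0.997, 0.083, -0.005, 0.001]
contact_force: [-0.4, 0.3, -1.8]
opening: 0.606
([[0.004, -0.0, 0.0664], [0.001, 0.0098, -0.0015]], 'yaw now 9.52')
[0.46373624 0.24497912 0.10643309]
[[215.27500409 161.7582945 ]] [[196.7996505  214.23042848]]
```

View pics/s1c.png

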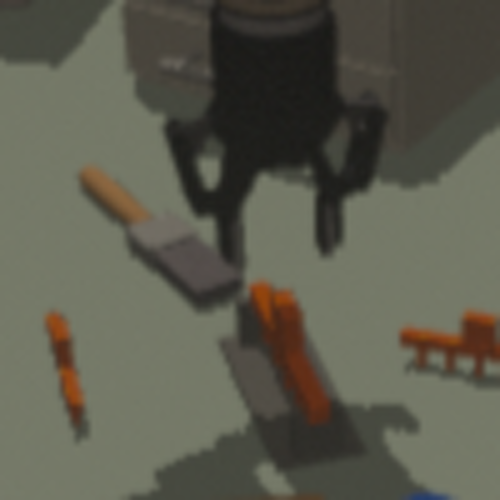

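View pics/t1c.png

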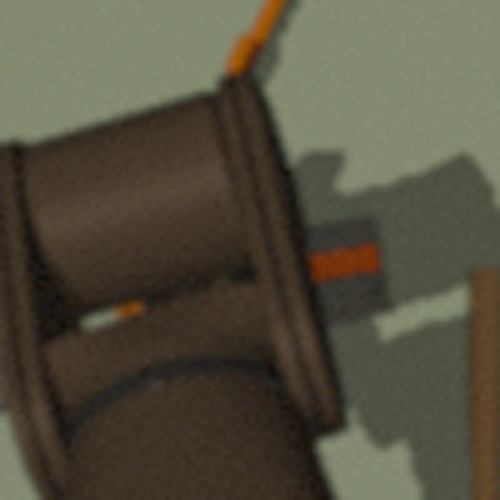

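```bash
python3 -m jog '[{"grip":0.4,"xyz":[0.002,0,0.02],"dr":[0,0,0]},{"grip":0.4,"xyz":[0.002,0,0.04],"dr":[0,0,0]},{"grip":0.4,"xyz":[0.002,0,0.06],"dr":[0,0,0]},{"grip":0.4,"xyz":[0.002,0,0.066],"dr":[0,0,0]},{"grip":0.4,"xyz":[0.002,0,0.066],"dr":[0,0,0]},{"grip":0.4,"xyz":[0.002,0,0.066],"dr":[0,0,0]}]'
python3 - <<'E'
from h import *
print(totool((.467,.2455,.038),9.6)); st=ctrl.get_state(); print(st["eef_pos"],st["contact_force"])
E
```

```text
time: 1.95
eef_pos: [0.4701, 0.2471, 0.0467]
tcp_rot: [0.996, 0.084, 0.001, -0.0]
contact_force: [-0.1, 0.0, 0.7]
opening: 0.598
([[-0.0034, 0.0011, 0.0087], [-0.0003, -0.0019, 0.0]], 'yaw now 9.60')
[0.47010339 0.24714813 0.0467085 ] [-0.09639801  0.04059129  0.72189942]
```

```bash
python3 -m jog '[{"grip":0.4,"xyz":[-0.003,0.001,0.006],"dr":[0,0,0]},{"grip":0.4,"xyz":[-0.003,0.001,0.008],"dr":[0,0,0]},{"grip":0.4,"xyz":[-0.003,0.001,0.008],"dr":[0,0,0]},{"grip":0.4,"xyz":[-0.003,0.001,0.008],"dr":[0,0,0]}]'
python3 - <<'E'
from h import *
st=ctrl.get_state(); e=st["eef_pos"]; print(totool((.467,.2455,.038),9.6))
s=ctrl.read_camera("side")[:,:,::-1]
print(proj("side",e))
cv2.imwrite("pics/s2c.png",cv2.resize(s[110:210,160:260],None,fx=5,fy=5,interpolation=cv2.INTER_CUBIC))
E
```

```text
time: 2.28
eef_pos: [0.4666, 0.2451, 0.0377]
tcp_rot: [0.997, 0.083, 0.0, -0.0]
contact_force: [-0.2, 0.7, 0.1]
opening: 0.6
([[0.0004, -0.0003, -0.0003], [-0.0001, -0.0006, -0.0006]], 'yaw now 9.57')
[[216.97680869 179.35414406]]
```

View pics/s2c.png

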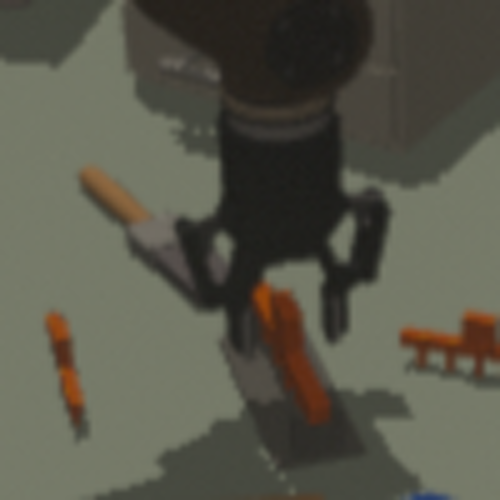

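```bash
python3 -m jog '[{"grip":0.6,"xyz":[0,0,0],"dr":[0,0,0]},{"grip":0.75,"xyz":[0,0,0],"dr":[0,0,0]},{"grip":0.9,"xyz":[0,0,0],"dr":[0,0,0]},{"grip":1,"xyz":[0,0,0],"dr":[0,0,0]},{"grip":1,"xyz":[0,0,0],"dr":[0,0,0]},{"grip":1,"xyz":[0,0,0],"dr":[0,0,0]},{"grip":1,"xyz":[0,0,0],"dr":[0,0,0]},{"grip":1,"xyz":[0,0,0],"dr":[0,0,0]}]' 60
```

```text
time: 3.0
eef_pos: [0.4667, 0.2451, 0.0376]
tcp_rot: [0.997, 0.083, 0.0, -0.0]
contact_force: [-0.6, -0.4, 2.8]
opening: 0.157
```

```bash
python3 - <<'E'
from h import *
st=ctrl.get_state(); print({k:np.round(v,4) for k,v in st.items()})
E
```

```text
{'time': np.float64(3.0), 'qpos': array([ 0.291 ,  0.2144,  2.0605, -0.    ,  0.8663,  0.124 ]), 'dq': array([ 0.0008,  0.0015,  0.0007,  0.0002, -0.0004, -0.0002]), 'joint_efforts': array([-8.00000e-03, -3.02216e+01, -2.20644e+01,  2.28000e-02,
       -7.26000e-02,  1.04000e-02]), 'eef_pos': array([0.4667, 0.2451, 0.0376]), 'tcp_rot': array([ 9.965e-01,  8.340e-02,  2.000e-04, -0.000e+00]), 'contact_force': array([-0.6464, -0.3736,  2.7706]), 'wrist_torque': array([-0.0227,  0.0416, -0.0056]), 'opening': np.float64(0.1566)}
```

```bash
python3 -m jog '[{"grip":1,"xyz":[0,0,-0.005],"dr":[0,0,0]},{"grip":1,"xyz":[0,0,-0.02],"dr":[0,0,0]},{"grip":1,"xyz":[0,0,-0.04],"dr":[0,0,0]},{"grip":1,"xyz":[0,0,-0.06],"dr":[0,0,0]},{"grip":1,"xyz":[0,0,-0.08],"dr":[0,0,0]},{"grip":1,"xyz":[0,0,-0.1],"dr":[0,0,0]},{"grip":1,"xyz":[0,0,-0.11],"dr":[0,0,0]},{"grip":1,"xyz":[0,0,-0.11],"dr":[0,0,0]},{"grip":1,"xyz":[0,0,-0.11],"dr":[0,0,0]}]'
python3 - <<'E'
from h import *
st=ctrl.get_state(); e=st["eef_pos"]; print(e,totool((.545,-.1795,.15),2.2))
s=ctrl.read_camera("side")[:,:,::-1];t=ctrl.read_camera("top")[:,:,::-1]
cv2.imwrite("pics/t3.png",t);cv2.imwrite("pics/s3.png",s)
print(proj("side",e),proj("top",e))
cv2.imwrite("pics/s3c.png",cv2.resize(s[90:210,150:270],None,fx=5,fy=5,interpolation=cv2.INTER_CUBIC))
E
```

```text
time: 3.75
eef_pos: [0.4663, 0.245, 0.147]
tcp_rot: [0.997, 0.083, -0.0, 0.0]
contact_force: [0.5, 1.1, -1.5]
opening: 0.155
[0.46625912 0.24495734 0.14702854] ([[0.0071, 0.4316, -0.003], [0.0, 0.0, 0.1286]], 'yaw now 9.57')
[[215.56730296 150.74949849]] [[194.72056003 211.66640439]]
```

View pics/s3c.png

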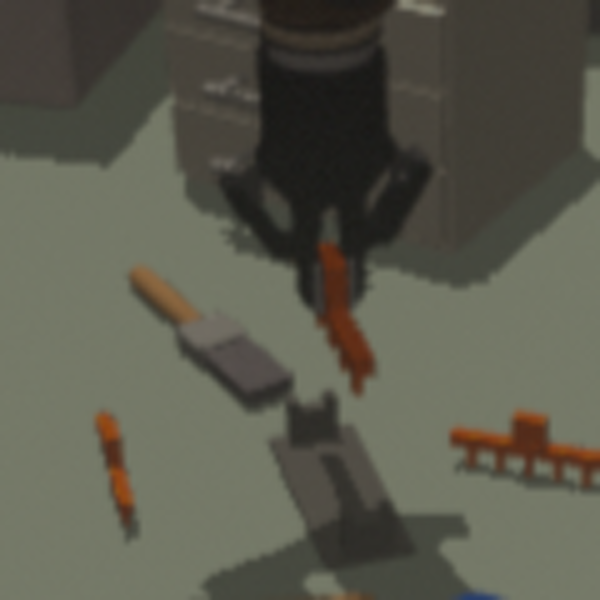

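```bash
python3 -m jog '[{"grip":1,"xyz":[0.001,0.02,-0.003],"dr":[0,0,0.01]},{"grip":1,"xyz":[0.002,0.05,-0.003],"dr":[0,0,0.02]},{"grip":1,"xyz":[0.003,0.09,-0.003],"dr":[0,0,0.03]},{"grip":1,"xyz":[0.003,0.13,-0.003],"dr":[0,0,0.04]},{"grip":1,"xyz":[0.004,0.17,-0.003],"dr":[0,0,0.05]},{"grip":1,"xyz":[0.004,0.21,-0.003],"dr":[0,0,0.06]},{"grip":1,"xyz":[0.005,0.25,-0.003],"dr":[0,0,0.08]},{"grip":1,"xyz":[0.005,0.29,-0.003],"dr":[0,0,0.09]},{"grip":1,"xyz":[0.006,0.33,-0.003],"dr":[0,0,0.1]},{"grip":1,"xyz":[0.006,0.37,-0.003],"dr":[0,0,0.115]},{"grip":1,"xyz":[0.007,0.4,-0.003],"dr":[0,0,0.125]},{"grip":1,"xyz":[0.007,0.425,-0.003],"dr":[0,0,0.129]}]'
python3 -m jog '[{"grip":1,"xyz":[0,0.006,0.0],"dr":[0,0,0]},{"grip":1,"xyz":[0,0.006,0.0],"dr":[0,0,0]},{"grip":1,"xyz":[0,0.006,0.0],"dr":[0,0,0]}]'
python3 - <<'E'
from h import *
st=ctrl.get_state(); e=st["eef_pos"]; print(e,totool((.545,-.1795,.11),2.2))
s=ctrl.read_camera("side")[:,:,::-1];t=ctrl.read_camera("top")[:,:,::-1]
cv2.imwrite("pics/t4.png",t);cv2.imwrite("pics/s4.png",s)
print(proj("side",e),proj("top",e))
cv2.imwrite("pics/s4c.png",cv2.resize(s[200:350,210:330],None,fx=5,fy=5,interpolation=cv2.INTER_CUBIC)[:600])
cv2.imwrite("pics/t4c.png",cv2.resize(t[140:240,290:420],None,fx=6,fy=6,interpolation=cv2.INTER_CUBIC))
E
```

```text
time: 4.85
eef_pos: [0.5433, -0.1752, 0.1483]
tcp_rot: [1.0, 0.018, -0.001, -0.001]
contact_force: [-0.1, -0.1, -2.0]
opening: 0.16
time: 5.1
eef_pos: [0.5433, -0.1782, 0.1487]
tcp_rot: [1.0, 0.019, -0.001, -0.001]
contact_force: [-0.6, 0.9, -2.4]
opening: 0.157
[ 0.54330669 -0.17815436  0.14868718] ([[0.0017, 0.0015, 0.0387], [-0.0022, 0.0027, -0.001]], 'yaw now 2.14')
[[265.16868447 238.6222079 ]] [[358.70500404 180.78436344]]
```

View pics/s4c.png

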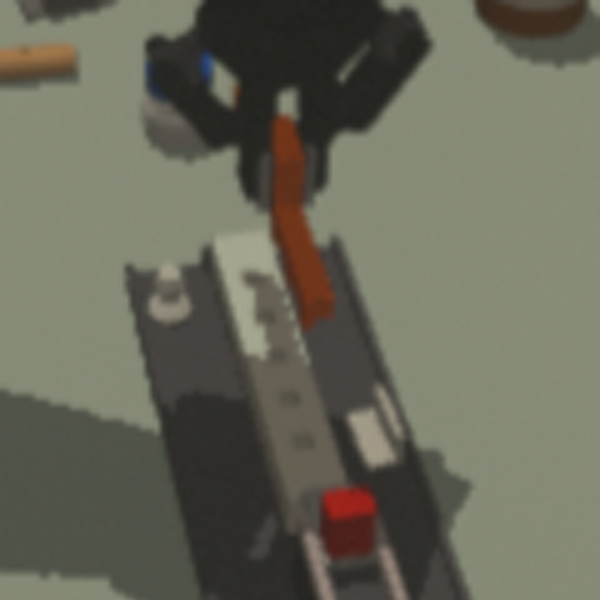

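View pics/t4c.png

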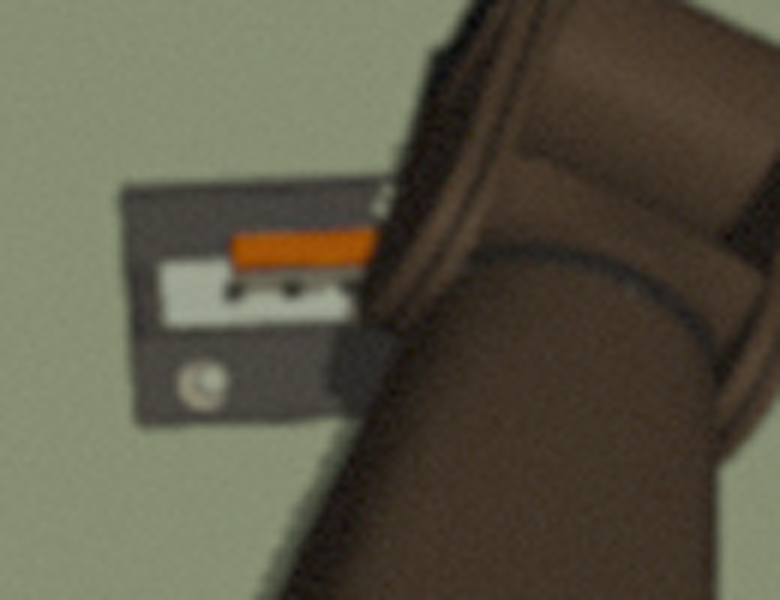

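```bash
python3 - <<'E'
from h import *
t=cv2.imread("pics/t4.png"); s=cv2.imread("pics/s4.png"); st=ctrl.get_state(); e=st["eef_pos"]; zt=e[2]+.0064
o=t[:,:,2].astype(float)-t[:,:,0]
edge=[]
for v in (180,181,182,183):
    w=o[v,320:340]; th=w.max()/2; k=np.nonzero((w[:-1]<th)&(w[1:]>=th))[0][0]; edge.append((320+k+(th-w[k])/(w[k+1]-w[k]),v))
E=cast("top",edge,zt).mean(0); print("top +y end",edge,E)
ax=[]
for u in range(331,351,3):
    w=o[170:195,u]; th=w.max()/2; i=np.nonzero(w>th)[0]; a,b=i[0],i[-1]
    lo=170+a-1+(th-w[a-1])/(w[a]-w[a-1]); hi=170+b+(w[b]-th)/(w[b]-w[b+1])
    X=cast("top",[(u,lo),(u,hi)],zt); ax.append(X.mean(0)); print(u,round(lo,2),round(hi,2),X.round(4).tolist())
y=np.array([-np.sin(np.radians(2.14)),np.cos(np.radians(2.14))])
print("centre from top",E-.076*y, "tcp",e)
x=np.array([y[1],-y[0]])
C=np.mean([(a-e[:2])@x for a in ax]); print("x offset of comb rel tcp (top cam)",C)
# slots top view again, relative
sl=np.array([.54429681,-.17797679]); print("slot centre - comb centre along y", (sl-(E-.076*y))@y, "x", (sl-e[:2])@x-C)
cv2.imwrite("pics/s4d.png",cv2.resize(s[220:275,255:285],None,fx=10,fy=10,interpolation=cv2.INTER_CUBIC))
E
```

```text
top +y end [(np.float64(328.1617647058824), 180), (np.float64(328.15714285714284), 181), (np.float64(328.22435897435895), 182), (np.float64(328.468253968254), 183)] [ 0.54061605 -0.0974001 ]
331 178.69 184.29 [[0.5479, -0.1048], [0.5333, -0.1042]]
334 178.45 184.06 [[0.5485, -0.1126], [0.5338, -0.1119]]
337 178.44 183.84 [[0.5485, -0.1203], [0.5344, -0.1197]]
340 178.3 183.82 [[0.5488, -0.1281], [0.5344, -0.1274]]
343 178.27 183.82 [[0.5488, -0.1358], [0.5343, -0.1351]]
346 178.03 183.81 [[0.5494, -0.1436], [0.5343, -0.1428]]
349 177.88 183.62 [[0.5498, -0.1514], [0.5347, -0.1506]]
centre from top [ 0.543454   -0.17334709] tcp [ 0.54360972 -0.17733664  0.14931929]
x offset of comb rel tcp (top cam) -0.00026284047626387076
slot centre - comb centre along y -0.004657939021261759 x 0.0009255428393034869
```

View pics/s4d.png

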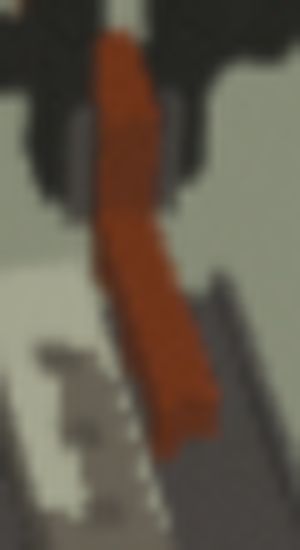

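```bash
python3 - <<'E'
from h import *
e=ctrl.get_state()["eef_pos"]; zt=e[2]+.0064
y=np.array([-np.sin(np.radians(2.14)),np.cos(np.radians(2.14))]);x=np.array([y[1],-y[0]])
E=cast("side",[(255+18.5,220+39.3)],zt)[0]; c=E+.076*y; sl=np.array([.54495,-.18111])
print(E,c,e,(sl-c)@y,(sl-c)@x)
print("knob",cast("top",[(402,183.5)],.094),cast("side",[(210+34.8+34.5,200+102)],.094))
E
```

```text
[ 0.54720865 -0.25457146] [ 0.54437071 -0.17862446] [ 0.54360972 -0.17733664  0.14931929] -0.0025054382505207153 0.0004860757977500505
knob [[ 0.54521145 -0.31315347]] [[ 0.54827203 -0.32340126]]
```

```bash
python3 -m jog '[{"grip":1,"xyz":[0,0.002,0.02],"dr":[0,0,0]},{"grip":1,"xyz":[0,0.003,0.04],"dr":[0,0,0]},{"grip":1,"xyz":[0,0.0035,0.055],"dr":[0,0,0]},{"grip":1,"xyz":[0,0.0035,0.062],"dr":[0,0,0]},{"grip":1,"xyz":[0,0.0035,0.064],"dr":[0,0,0]},{"grip":1,"xyz":[0,0.0035,0.064],"dr":[0,0,0]},{"grip":1,"xyz":[0,0.0035,0.064],"dr":[0,0,0]},{"grip":1,"xyz":[0,0.0035,0.064],"dr":[0,0,0]}]'
python3 - <<'E'
from h import *
st=ctrl.get_state(); e=st["eef_pos"]; print(e,totool((.5445,-.1815,.08),2.2),st["contact_force"])
s=ctrl.read_camera("side")[:,:,::-1];t=ctrl.read_camera("top")[:,:,::-1]
cv2.imwrite("pics/t5.png",t);cv2.imwrite("pics/s5.png",s)
cv2.imwrite("pics/s5c.png",cv2.resize(s[225:325,230:310],None,fx=6,fy=6,interpolation=cv2.INTER_CUBIC))
cv2.imwrite("pics/t5c.png",cv2.resize(t[150:230,300:380],None,fx=7,fy=7,interpolation=cv2.INTER_CUBIC))
E
```

```text
time: 5.87
eef_pos: [0.5453, -0.1825, 0.0878]
tcp_rot: [1.0, 0.019, 0.001, 0.001]
contact_force: [0.2, -0.0, -1.4]
opening: 0.157
[ 0.54531534 -0.18254499  0.08778654] ([[-0.0008, -0.0011, 0.0078], [0.0013, -0.0022, 0.0001]], 'yaw now 2.20') [ 0.21127824 -0.01792468 -1.41516381]
```

View pics/s5c.png

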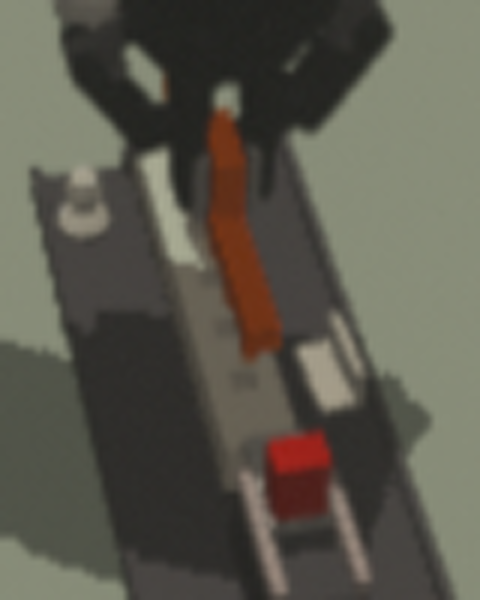

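View pics/t5c.png

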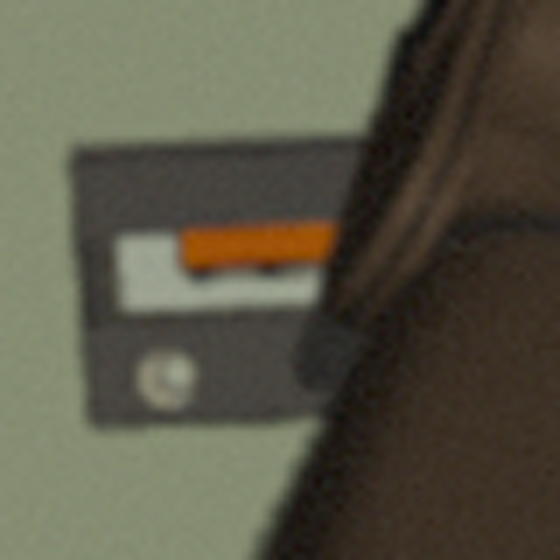

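```bash
python3 - <<'E'
from h import *
t=cv2.imread("pics/t5.png"); s=cv2.imread("pics/s5.png"); e=ctrl.get_state()["eef_pos"]; zt=e[2]+.0064; print(e)
o=t[:,:,2].astype(float)-t[:,:,0]
y=np.array([-np.sin(np.radians(2.2)),np.cos(np.radians(2.2))]);x=np.array([y[1],-y[0]])
edge=[]
for v in (184,185,186):
    w=o[v,315:340]; th=w.max()/2; k=np.nonzero((w[:-1]<th)&(w[1:]>=th))[0][0]; edge.append((315+k+(th-w[k])/(w[k+1]-w[k]),v))
E=cast("top",edge,zt); print(edge,E); c=E.mean(0)-.076*y; sl=np.array([.5443,-.17798]); print("top dy",(sl-c)@y)
for u in (330,334,338,342):
    w=o[170:200,u]; th=w.max()/2; i=np.nonzero(w>th)[0]; a,b=i[0],i[-1]
    lo=170+a-1+(th-w[a-1])/(w[a]-w[a-1]); hi=170+b+(w[b]-th)/(w[b]-w[b+1]); X=cast("top",[(u,lo),(u,hi)],zt); print(X.round(4).tolist(), "dx",((sl-X.mean(0))@x).round(4))
cv2.imwrite("pics/s5d.png",cv2.resize(s[255:295,260:285],None,fx=14,fy=14,interpolation=cv2.INTER_CUBIC))
E
```

```text
[ 0.54511607 -0.18268803  0.08756648]
[(np.float64(325.5492957746479), 184), (np.float64(325.60769230769233), 185), (np.float64(325.67424242424244), 186)] [[ 0.54516636 -0.10311346]
 [ 0.54239141 -0.10315823]
 [ 0.53961884 -0.10322528]]
top dy 0.00116756427696055
[[0.5499, -0.1155], [0.535, -0.1149]] dx -0.0006
[[0.5506, -0.1265], [0.5359, -0.1259]] dx -0.001
[[0.5511, -0.1375], [0.536, -0.1368]] dx -0.0008
[[0.5515, -0.1485], [0.5371, -0.1478]] dx -0.0012
```

View pics/s5d.png

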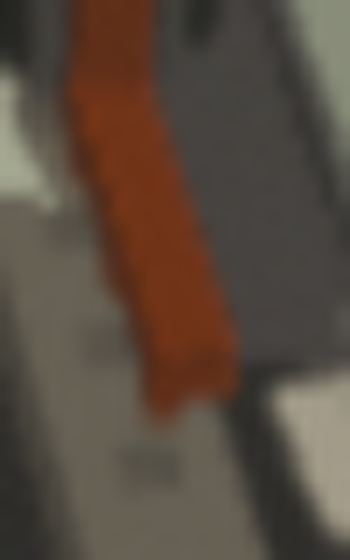

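```bash
python3 - <<'E'
from h import *
e=ctrl.get_state()["eef_pos"]; zt=e[2]+.0064
y=np.array([-np.sin(np.radians(2.2)),np.cos(np.radians(2.2))]);x=np.array([y[1],-y[0]])
for p in ((273.2,280.1),(271.3,284.2)):
  E=cast("side",[p],zt if p[1]<283 else e[2]+.0034-.033)[0]; c=E+.076*y; sl=np.array([.54495,-.18111])
  print(E,c,e,(sl-c)@y,(sl-c)@x)
# tooth bottom: near tooth -y face at -60mm, bottom z=mid-.033 ; 
E=cast("side",[(271.3,284.2)],e[2]+.0034-.033)[0]; c=E+.060*y; print("via tooth",c,(sl-c)@y,(sl-c)@x)
E
```

```text
[ 0.54795228 -0.25994347] [ 0.5450348  -0.18399948] [ 0.54511607 -0.18268803  0.08756648] 0.0028906096670363915 2.6179237214857018e-05
[ 0.54890039 -0.24035036] [ 0.54598291 -0.16440638] [ 0.54511607 -0.18268803  0.08756648] -0.016651654113117895 -0.0016733660265984092
via tooth [ 0.54659712 -0.18039459] -0.0006516541131178852 -0.0016733660265984105
```

```bash
python3 -m jog '[{"grip":1,"xyz":[-0.0006,-0.001,0.004],"dr":[0,0,0]},{"grip":1,"xyz":[-0.0006,-0.001,0.008],"dr":[0,0,0]},{"grip":1,"xyz":[-0.0006,-0.001,0.011],"dr":[0,0,0]},{"grip":1,"xyz":[-0.0006,-0.001,0.013],"dr":[0,0,0]},{"grip":1,"xyz":[-0.0006,-0.001,0.013],"dr":[0,0,0]},{"grip":1,"xyz":[-0.0006,-0.001,0.013],"dr":[0,0,0]}]'
python3 - <<'E'
from h import *
st=ctrl.get_state(); e=st["eef_pos"]; print(e,totool((.5445,-.1815,.0735),2.2),st["contact_force"])
E
```

```text
time: 6.47
eef_pos: [0.5435, -0.1814, 0.0729]
tcp_rot: [1.0, 0.019, -0.0, -0.0]
contact_force: [0.6, -0.4, -1.3]
opening: 0.157
[ 0.54354276 -0.18135452  0.07293421] ([[0.001, 0.0002, -0.0006], [-0.0004, 0.0006, -0.0005]], 'yaw now 2.17') [ 0.64211852 -0.4116084  -1.33592315]
```

```bash
python3 -m jog '[{"grip":1,"xyz":[0.0008,0,0],"dr":[0,0,0]},{"grip":1,"xyz":[0.0008,0,0.001],"dr":[0,0,0]},{"grip":1,"xyz":[0.0008,0,0.0015],"dr":[0,0,0]},{"grip":1,"xyz":[0.0008,0,0.002],"dr":[0,0,0]},{"grip":1,"xyz":[0.0008,0,0.002],"dr":[0,0,0]}]'
python3 -m jog '[{"grip":1,"xyz":[0,0,0.0005],"dr":[0,0,0]},{"grip":1,"xyz":[0,0,0.001],"dr":[0,0,0]},{"grip":1,"xyz":[0,0,0.001],"dr":[0,0,0]}]'
```

```text
time: 6.88
eef_pos: [0.5445, -0.1814, 0.0712]
tcp_rot: [1.0, 0.019, -0.0, -0.0]
contact_force: [0.5, 0.0, -1.2]
opening: 0.156
time: 7.13
eef_pos: [0.5445, -0.1814, 0.0702]
tcp_rot: [1.0, 0.019, -0.0, -0.0]
contact_force: [-0.5, 0.2, -2.1]
opening: 0.157
```

```bash
python3 -m jog '[{"grip":1,"xyz":[0,0,0.0005],"dr":[0,0,0]},{"grip":1,"xyz":[0,0,0.001],"dr":[0,0,0]},{"grip":1,"xyz":[0,0,0.001],"dr":[0,0,0]}]'
python3 -m jog '[{"grip":1,"xyz":[0,0,0.0005],"dr":[0,0,0]},{"grip":1,"xyz":[0,0,0.001],"dr":[0,0,0]},{"grip":1,"xyz":[0,0,0.001],"dr":[0,0,0]}]'
```

```text
time: 7.38
eef_pos: [0.5445, -0.1814, 0.0692]
tcp_rot: [1.0, 0.019, -0.0, -0.0]
contact_force: [-0.6, 0.0, -1.7]
opening: 0.158
time: 7.63
eef_pos: [0.5445, -0.1813, 0.0682]
tcp_rot: [1.0, 0.019, -0.0, -0.0]
contact_force: [-0.1, -0.3, -1.9]
opening: 0.161
```

```bash
python3 -m jog '[{"grip":1,"xyz":[0,0,0.0005],"dr":[0,0,0]},{"grip":1,"xyz":[0,0,0.001],"dr":[0,0,0]},{"grip":1,"xyz":[0,0,0.0015],"dr":[0,0,0]},{"grip":1,"xyz":[0,0,0.002],"dr":[0,0,0]},{"grip":1,"xyz":[0,0,0.002],"dr":[0,0,0]}]'
python3 -m jog '[{"grip":1,"xyz":[0,0,0.0005],"dr":[0,0,0]},{"grip":1,"xyz":[0,0,0.001],"dr":[0,0,0]},{"grip":1,"xyz":[0,0,0.0015],"dr":[0,0,0]},{"grip":1,"xyz":[0,0,0.002],"dr":[0,0,0]},{"grip":1,"xyz":[0,0,0.002],"dr":[0,0,0]}]'
```

```text
time: 8.05
eef_pos: [0.5444, -0.1813, 0.0662]
tcp_rot: [1.0, 0.019, -0.0, -0.0]
contact_force: [0.2, 0.2, -0.8]
opening: 0.154
time: 8.47
eef_pos: [0.5445, -0.1813, 0.0642]
tcp_rot: [1.0, 0.019, -0.0, -0.0]
contact_force: [-0.8, -0.6, -2.0]
opening: 0.156
```

```bash
python3 - <<'E'
from h import *
st=ctrl.get_state(); print(st["eef_pos"],st["contact_force"],st["wrist_torque"],st["opening"])
s=ctrl.read_camera("side")[:,:,::-1];t=ctrl.read_camera("top")[:,:,::-1]
cv2.imwrite("pics/s6c.png",cv2.resize(s[225:325,230:310],None,fx=6,fy=6,interpolation=cv2.INTER_CUBIC))
E
```

```text
[ 0.54445574 -0.18132712  0.06418649] [-0.81181497 -0.63963268 -1.95881402] [ 0.03868737 -0.03057347 -0.02083891] 0.15582283325191723
```

View pics/s6c.png

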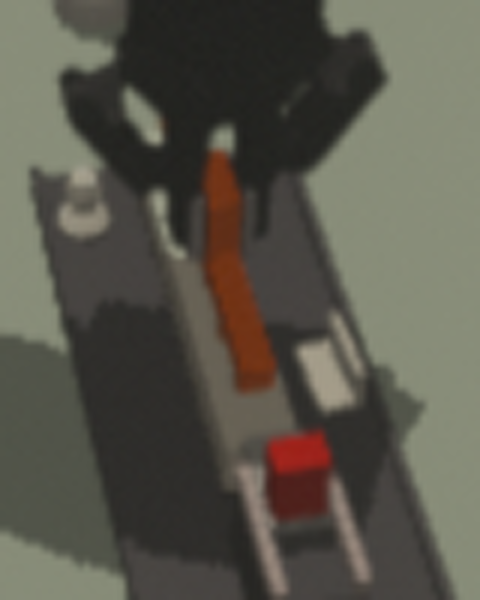

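The comb is about 7 mm into the bar with no reaction force, and its end is at about (272,288) in the side image. I'll keep lowering it gently.

```bash
python3 -m jog '[{"grip":1,"xyz":[0,0,0.001],"dr":[0,0,0]},{"grip":1,"xyz":[0,0,0.002],"dr":[0,0,0]},{"grip":1,"xyz":[0,0,0.003],"dr":[0,0,0]},{"grip":1,"xyz":[0,0,0.004],"dr":[0,0,0]},{"grip":1,"xyz":[0,0,0.004],"dr":[0,0,0]}]'
python3 -m jog '[{"grip":1,"xyz":[0,0,0.001],"dr":[0,0,0]},{"grip":1,"xyz":[0,0,0.002],"dr":[0,0,0]},{"grip":1,"xyz":[0,0,0.003],"dr":[0,0,0]},{"grip":1,"xyz":[0,0,0.004],"dr":[0,0,0]},{"grip":1,"xyz":[0,0,0.004],"dr":[0,0,0]}]'
```

```text
time: 8.98
eef_pos: [0.5444, -0.1813, 0.06]
tcp_rot: [1.0, 0.019, -0.0, -0.0]
contact_force: [-0.2, -0.2, -2.1]
opening: 0.154
time: 9.4
eef_pos: [0.5444, -0.1813, 0.056]
tcp_rot: [1.0, 0.019, -0.0, -0.0]
contact_force: [-0.3, -0.2, -1.2]
opening: 0.156
```

```bash
python3 -m jog '[{"grip":1,"xyz":[0,0,0.001],"dr":[0,0,0]},{"grip":1,"xyz":[0,0,0.002],"dr":[0,0,0]},{"grip":1,"xyz":[0,0,0.003],"dr":[0,0,0]},{"grip":1,"xyz":[0,0,0.004],"dr":[0,0,0]},{"grip":1,"xyz":[0,0,0.0045],"dr":[0,0,0]},{"grip":1,"xyz":[0,0,0.005],"dr":[0,0,0]},{"grip":1,"xyz":[0,0,0.005],"dr":[0,0,0]}]'
python3 -m jog '[{"grip":1,"xyz":[0,0,0.0005],"dr":[0,0,0]},{"grip":1,"xyz":[0,0,0.0007],"dr":[0,0,0]},{"grip":1,"xyz":[0,0,0.0007],"dr":[0,0,0]}]'
```

```text
time: 9.98
eef_pos: [0.5444, -0.1813, 0.0512]
tcp_rot: [1.0, 0.019, -0.0, -0.0]
contact_force: [1.0, -0.3, -1.5]
opening: 0.154
time: 10.23
eef_pos: [0.5445, -0.1814, 0.0506]
tcp_rot: [1.0, 0.019, -0.0, 0.0]
contact_force: [-0.1, 0.3, -1.2]
opening: 0.153
```

```bash
python3 -m jog '[{"grip":1,"xyz":[0,0,0.0004],"dr":[0,0,0]},{"grip":1,"xyz":[0,0,0.0006],"dr":[0,0,0]},{"grip":1,"xyz":[0,0,0.0006],"dr":[0,0,0]}]'
python3 -m jog '[{"grip":1,"xyz":[0,0,0.0003],"dr":[0,0,0]},{"grip":1,"xyz":[0,0,0.0005],"dr":[0,0,0]},{"grip":1,"xyz":[0,0,0.0005],"dr":[0,0,0]}]'
```

```text
time: 10.48
eef_pos: [0.5445, -0.1814, 0.05]
tcp_rot: [1.0, 0.019, -0.0, -0.0]
contact_force: [0.2, 0.3, -1.7]
opening: 0.159
time: 10.73
eef_pos: [0.5446, -0.1814, 0.0496]
tcp_rot: [1.0, 0.019, 0.0, 0.0]
contact_force: [-1.0, -0.2, -0.2]
opening: 0.154
```

```bash
python3 -m jog '[{"grip":1,"xyz":[0,0,0.0003],"dr":[0,0,0]},{"grip":1,"xyz":[0,0,0.0004],"dr":[0,0,0]},{"grip":1,"xyz":[0,0,0.0004],"dr":[0,0,0]}]'
python3 - <<'E'
from h import *
st=ctrl.get_state(); print(st["eef_pos"],st["contact_force"],st["wrist_torque"],st["opening"])
s=ctrl.read_camera("side")[:,:,::-1];t=ctrl.read_camera("top")[:,:,::-1]
cv2.imwrite("pics/s7c.png",cv2.resize(s[225:325,230:310],None,fx=6,fy=6,interpolation=cv2.INTER_CUBIC))
E
```

```text
time: 10.98
eef_pos: [0.5446, -0.1814, 0.0496]
tcp_rot: [1.0, 0.019, -0.0, 0.0]
contact_force: [-1.7, 0.7, 2.4]
opening: 0.156
[ 0.54457971 -0.18139293  0.04958419] [-1.70981855  0.72445581  2.36595105] [ 0.09985597  0.25364187 -0.01358946] 0.1562220577035678
```

View pics/s7c.png

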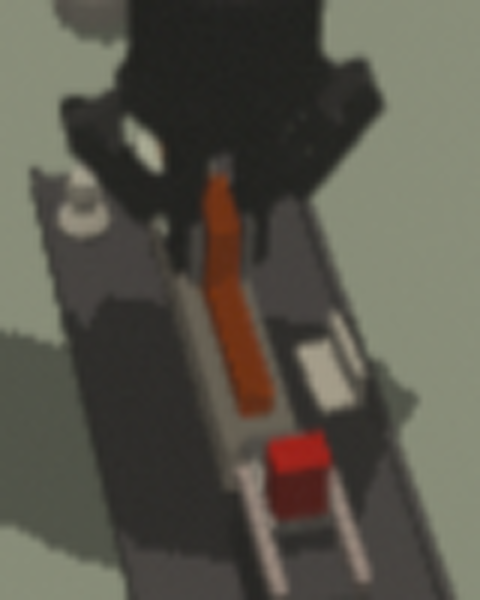

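```bash
python3 -m jog '[{"grip":0.75,"xyz":[0,0,0],"dr":[0,0,0]},{"grip":0.6,"xyz":[0,0,0],"dr":[0,0,0]},{"grip":0.6,"xyz":[0,0,0],"dr":[0,0,0]},{"grip":0.6,"xyz":[0,0,0],"dr":[0,0,0]},{"grip":0.6,"xyz":[0,0,0],"dr":[0,0,0]}]'
python3 - <<'E'
from h import *
st=ctrl.get_state(); print(st["eef_pos"],st["contact_force"],st["opening"])
E
```

```text
time: 11.5
eef_pos: [0.5446, -0.1814, 0.049]
tcp_rot: [1.0, 0.019, 0.0, 0.0]
contact_force: [-0.2, -0.4, -0.4]
opening: 0.401
[ 0.54456946 -0.18140421  0.04899375] [-0.23595047 -0.42268458 -0.37508634] 0.40149831105042955
```

```bash
python3 -m jog '[{"grip":0.6,"xyz":[0,0,-0.01],"dr":[0,0,0]},{"grip":0.6,"xyz":[0,0,-0.03],"dr":[0,0,0]},{"grip":0.6,"xyz":[0,0,-0.06],"dr":[0,0,0]},{"grip":0.8,"xyz":[0,0,-0.09],"dr":[0,0,0]},{"grip":1,"xyz":[0,0,-0.12],"dr":[0,0,0]},{"grip":1,"xyz":[0,0,-0.12],"dr":[0,0,0]},{"grip":1,"xyz":[0,-0.04,-0.12],"dr":[0,0,0]},{"grip":1,"xyz":[0,-0.08,-0.12],"dr":[0,0,0]},{"grip":1,"xyz":[0,-0.12,-0.12],"dr":[0,0,0]},{"grip":1,"xyz":[0,-0.16,-0.12],"dr":[0,0,0]},{"grip":1,"xyz":[0,-0.16,-0.12],"dr":[0,0,0]}]'
python3 - <<'E'
from h import *
s=ctrl.read_camera("side")[:,:,::-1];t=ctrl.read_camera("top")[:,:,::-1]
cv2.imwrite("pics/s8.png",s);cv2.imwrite("pics/t8.png",t)
cv2.imwrite("pics/s8c.png",cv2.resize(s[235:345,225:315],None,fx=5,fy=5,interpolation=cv2.INTER_CUBIC))
cv2.imwrite("pics/t8c.png",cv2.resize(t[150:225,300:420],None,fx=6,fy=6,interpolation=cv2.INTER_CUBIC))
E
```

```text
time: 12.42
eef_pos: [0.5374, -0.0157, 0.1693]
tcp_rot: [1.0, 0.022, -0.0, -0.001]
contact_force: [0.6, -0.9, -0.5]
opening: -0.001
```

View pics/s8c.png

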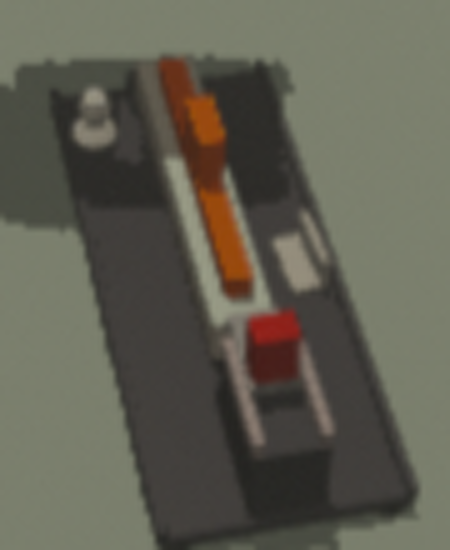

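View pics/t8c.png

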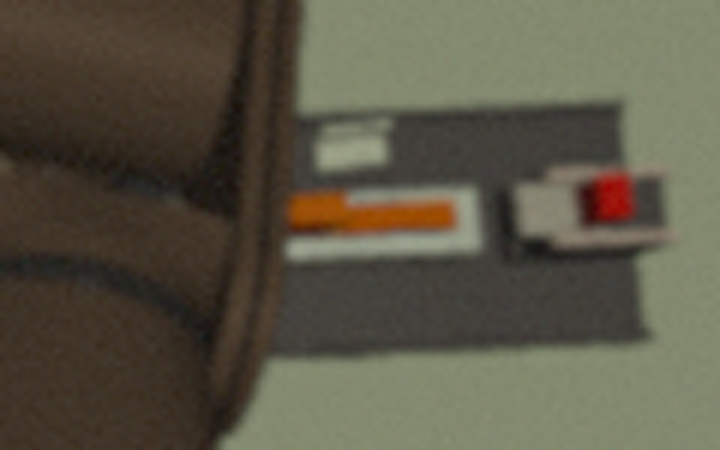

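```bash
python3 - <<'E'
from h import *
t=cv2.imread("pics/t8.png"); s=cv2.imread("pics/s8.png")
for n,im in(("top",t),("side",s)):
    h=cv2.cvtColor(im,cv2.COLOR_BGR2HSV); m=cv2.inRange(h,(0,170,60),(4,255,255))|cv2.inRange(h,(172,170,60),(180,255,255))
    nn,l,st,ce=cv2.connectedComponentsWithStats(m)
    for i in range(1,nn):
        if st[i,4]>15: print(n,st[i],ce[i])
print(cast("side",[(225+54.5,235+65.5)],.094), cast("side",[(225+55,235+76)],.064))
b=t[175:192,393:412]; print(b[:,:,2].astype(int)-b[:,:,0]); print(b[:,:,2])
print(totool((.5518,-.378,.16),2.2))
E
```

```text
top [390  91  11  11  90] [395.12222222  96.08888889]
top [397 179   8   8  50] [400.96 182.82]
side [370 254  13   9  88] [375.85227273 258.14772727]
side [275 298  10   7  52] [279.34615385 300.59615385]
[[ 0.54958437 -0.31948165]] [[ 0.55115827 -0.32430376]]
[[  7   7   8   5   9   5   6   5   4  10  11  16  18  20  19  20  21  19
   19]
 [  9   7   9   5  10   6   6   6   9   8  10  15  20  19  23  21  20  21
   19]
 [ 14  16  15  15  18  17  16  16  21  22  22  23  22  25  26  28  27  25
   24]
 [ 26  25  27  23  25  29  35  44  51  54  55  44  31  27  27  26  26  27
   25]
 [ 27  28  25  26  26  38  63  86  99 100 103  82  43  24  20  21  21  21
   21]
 [ 23  21  22  25  30  44  88 117 137 135 133 107  54  17  10  10  13  14
   18]
 [ 20  20  26  29  36  52  91 129 146 149 143 113  59  16   7   9   8  14
   17]
 [ 20  22  25  33  41  53  83 126 140 145 141 114  64  17   5   9   9  13
   18]
 [ 21  21  25  31  36  54  82 127 142 139 146 119  65  22   6   5  10  15
   19]
 [ 22  21  25  27  36  53  80 122 140 148 147 128  74  25   9   6   7  11
   16]
 [ 20  24  19  25  32  51  7
[... 1289 characters left out ...]
3  63  88 134 153 156 153 142 113  79  67  66  67  89
  118]
 [137 138 123  96  68  62  88 127 142 142 142 132 103  76  65  62  66  88
  115]
 [136 134 127  94  69  61  75  98 104 101 101  97  84  67  62  63  66  84
  112]
 [134 132 122 103  81  74  79  81  81  76  77  80  80  79  81  79  80  93
  118]
 [130 130 128 117 111 108 113 115 112 103 106 110 111 112 107 111 112 121
  129]
 [132 136 139 137 131 129 129 132 128 130 127 130 129 128 124 125 122 127
  132]
 [112 122 121 121 119 112 107 107 109 109 108 104  99  96  92  97  99 107
  118]
 [ 73  78  74  75  72  68  63  65  66  60  61  56  55  59  79  87  96 111
  120]]
([[-0.0014, 0.3581, 0.0097], [0.0005, -0.0005, 0.003]], 'yaw now 2.37')
```

```bash
python3 -m jog '[{"grip":1,"xyz":[0,0.03,0],"dr":[0,0,0]},{"grip":1,"xyz":[0,0.07,0],"dr":[0,0,0]},{"grip":1,"xyz":[0,0.11,0],"dr":[0,0,0]},{"grip":1,"xyz":[0,0.15,0],"dr":[0,0,0]},{"grip":1,"xyz":[0,0.19,0],"dr":[0,0,0]},{"grip":1,"xyz":[0,0.23,0],"dr":[0,0,0]},{"grip":1,"xyz":[0,0.27,0],"dr":[0,0,0]},{"grip":1,"xyz":[-0.001,0.31,0],"dr":[0,0,0.003]},{"grip":1,"xyz":[-0.001,0.345,0],"dr":[0,0,0.003]},{"grip":1,"xyz":[-0.001,0.358,0],"dr":[0,0,0.003]},{"grip":1,"xyz":[-0.001,0.358,0],"dr":[0,0,0.003]},{"grip":1,"xyz":[-0.001,0.358,0],"dr":[0,0,0.003]}]' 40
python3 - <<'E'
from h import *
print(totool((.5518,-.378,.075),2.2))
E
```

```text
time: 13.52
eef_pos: [0.5502, -0.3805, 0.1687]
tcp_rot: [1.0, 0.016, -0.0, -0.001]
contact_force: [-0.3, 0.4, -0.4]
opening: 0.001
([[0.0017, -0.0023, 0.0937], [-0.001, 0.0005, -0.0061]], 'yaw now 1.85')
```

```bash
python3 -m jog '[{"grip":1,"xyz":[0.001,0,0.03],"dr":[0,0,0]},{"grip":1,"xyz":[0.001,0,0.06],"dr":[0,0,0]},{"grip":1,"xyz":[0.001,0,0.08],"dr":[0,0,0]},{"grip":1,"xyz":[0.001,0,0.088],"dr":[0,0,0]},{"grip":1,"xyz":[0.001,0,0.09],"dr":[0,0,0]},{"grip":1,"xyz":[0.001,0,0.09],"dr":[0,0,0]},{"grip":1,"xyz":[0.001,0,0.09],"dr":[0,0,0]}]'
python3 - <<'E'
from h import *
print(totool((.5518,-.36,.074),2.2))
s=ctrl.read_camera("side")[:,:,::-1]
cv2.imwrite("pics/s9c.png",cv2.resize(s[235:345,225:335],None,fx=5,fy=5,interpolation=cv2.INTER_CUBIC))
E
```

```text
time: 14.1
eef_pos: [0.5532, -0.3795, 0.0812]
tcp_rot: [1.0, 0.018, 0.001, 0.001]
contact_force: [-0.4, -0.5, 0.6]
opening: -0.004
([[-0.0007, -0.0196, 0.0071], [0.0022, -0.0022, -0.0027]], 'yaw now 2.05')
```

View pics/s9c.png

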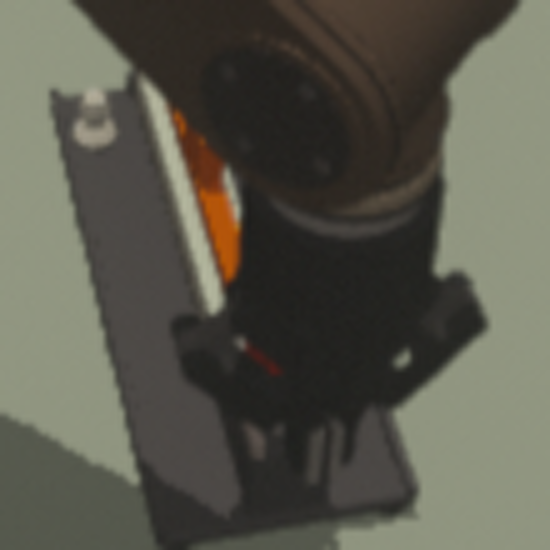

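```bash
python3 -m jog '[{"grip":1,"xyz":[-0.001,0,0.004],"dr":[0,0,0]},{"grip":1,"xyz":[-0.001,0,0.006],"dr":[0,0,0]},{"grip":1,"xyz":[-0.001,-0.01,0.006],"dr":[0,0,0]},{"grip":1,"xyz":[-0.001,-0.02,0.006],"dr":[0,0,0]},{"grip":1,"xyz":[-0.001,-0.028,0.006],"dr":[0,0,0]},{"grip":1,"xyz":[-0.001,-0.034,0.006],"dr":[0,0,0]},{"grip":1,"xyz":[-0.001,-0.036,0.006],"dr":[0,0,0]},{"grip":1,"xyz":[-0.001,-0.036,0.006],"dr":[0,0,0]},{"grip":1,"xyz":[-0.001,-0.036,0.006],"dr":[0,0,0]}]'
python3 -m jog '[{"grip":1,"xyz":[0,-0.003,0],"dr":[0,0,0]},{"grip":1,"xyz":[0,-0.006,0],"dr":[0,0,0]},{"grip":1,"xyz":[0,-0.009,0],"dr":[0,0,0]},{"grip":1,"xyz":[0,-0.012,0],"dr":[0,0,0]},{"grip":1,"xyz":[0,-0.012,0],"dr":[0,0,0]}]'
```

```text
time: 14.9
eef_pos: [0.55, -0.3432, 0.0733]
tcp_rot: [1.0, 0.018, 0.0, 0.0]
contact_force: [-0.1, -1.3, 0.3]
opening: 0.001
time: 15.32
eef_pos: [0.5494, -0.3315, 0.0732]
tcp_rot: [1.0, 0.018, 0.0, 0.001]
contact_force: [0.2, -1.7, -0.5]
opening: -0.002
```

```bash
python3 -m jog '[{"grip":1,"xyz":[0,-0.003,0],"dr":[0,0,0]},{"grip":1,"xyz":[0,-0.006,0],"dr":[0,0,0]},{"grip":1,"xyz":[0,-0.009,0],"dr":[0,0,0]},{"grip":1,"xyz":[0,-0.012,0],"dr":[0,0,0]},{"grip":1,"xyz":[0,-0.012,0],"dr":[0,0,0]}]'
python3 -m jog '[{"grip":1,"xyz":[0,-0.003,0],"dr":[0,0,0]},{"grip":1,"xyz":[0,-0.006,0],"dr":[0,0,0]},{"grip":1,"xyz":[0,-0.009,0],"dr":[0,0,0]},{"grip":1,"xyz":[0,-0.012,0],"dr":[0,0,0]},{"grip":1,"xyz":[0,-0.012,0],"dr":[0,0,0]}]'
python3 - <<'E'
from h import *
print(ctrl.get_state()["contact_force"],totool((.5485,-.2955,.074),2.2))
s=ctrl.read_camera("side")[:,:,::-1]
cv2.imwrite("pics/s10c.png",cv2.resize(s[235:345,225:335],None,fx=5,fy=5,interpolation=cv2.INTER_CUBIC))
E
```

```text
time: 15.73
eef_pos: [0.5489, -0.3186, 0.0731]
tcp_rot: [1.0, 0.018, -0.0, -0.0]
contact_force: [-0.8, -1.0, -1.4]
opening: -0.0
time: 16.15
eef_pos: [0.5484, -0.3065, 0.0731]
tcp_rot: [1.0, 0.018, -0.0, -0.0]
contact_force: [-0.6, -2.1, -0.3]
opening: 0.003
[-0.64775045 -2.11459964 -0.29532389] ([[0.0004, -0.011, -0.0009], [-0.0009, 0.0004, -0.0031]], 'yaw now 2.02')
```

View pics/s10c.png

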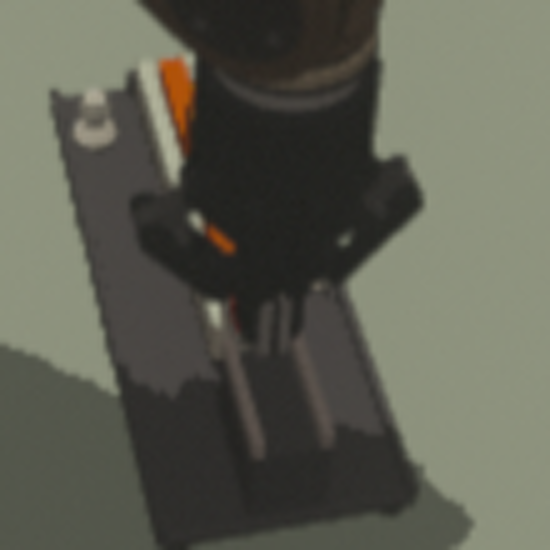

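```bash
python3 -m jog '[{"grip":1,"xyz":[0,-0.002,0],"dr":[0,0,0]},{"grip":1,"xyz":[0,-0.004,0],"dr":[0,0,0]},{"grip":1,"xyz":[0,-0.006,0],"dr":[0,0,0]},{"grip":1,"xyz":[0,-0.006,0],"dr":[0,0,0]}]'
python3 -m jog '[{"grip":1,"xyz":[0,-0.001,0],"dr":[0,0,0]},{"grip":1,"xyz":[0,-0.002,0],"dr":[0,0,0]},{"grip":1,"xyz":[0,-0.002,0],"dr":[0,0,0]}]'
python3 -m jog '[{"grip":1,"xyz":[0,-0.001,0],"dr":[0,0,0]},{"grip":1,"xyz":[0,-0.002,0],"dr":[0,0,0]},{"grip":1,"xyz":[0,-0.002,0],"dr":[0,0,0]}]'
```

```text
time: 16.53
eef_pos: [0.5483, -0.301, 0.0731]
tcp_rot: [1.0, 0.018, -0.0, -0.0]
contact_force: [-0.7, -2.8, -0.5]
opening: -0.001
time: 16.78
eef_pos: [0.5482, -0.2992, 0.0731]
tcp_rot: [1.0, 0.018, -0.0, -0.0]
contact_force: [-0.9, -2.4, -0.2]
opening: 0.003
time: 17.03
eef_pos: [0.5481, -0.2972, 0.0731]
tcp_rot: [1.0, 0.018, -0.0, -0.0]
contact_force: [-1.2, -2.7, 0.0]
opening: 0.001
```

```bash
python3 -m jog '[{"grip":1,"xyz":[0,-0.001,0],"dr":[0,0,0]},{"grip":1,"xyz":[0,-0.002,0],"dr":[0,0,0]},{"grip":1,"xyz":[0,-0.002,0],"dr":[0,0,0]}]'
python3 -m jog '[{"grip":1,"xyz":[0,-0.001,0],"dr":[0,0,0]},{"grip":1,"xyz":[0,-0.0015,0],"dr":[0,0,0]},{"grip":1,"xyz":[0,-0.0015,0],"dr":[0,0,0]}]'
```

```text
time: 17.28
eef_pos: [0.5481, -0.2956, 0.0732]
tcp_rot: [1.0, 0.018, 0.0, 0.0]
contact_force: [-1.6, -4.1, -0.4]
opening: -0.002
time: 17.53
eef_pos: [0.5481, -0.2955, 0.0732]
tcp_rot: [1.0, 0.018, 0.0, 0.002]
contact_force: [-1.2, -8.2, -2.1]
opening: -0.002
```

```bash
python3 -m jog '[{"grip":1,"xyz":[0,-0.001,0],"dr":[0,0,0]},{"grip":1,"xyz":[0,-0.0015,0],"dr":[0,0,0]},{"grip":1,"xyz":[0,-0.0015,0],"dr":[0,0,0]}]'
```

```text
time: 17.78
eef_pos: [0.5481, -0.2955, 0.0733]
tcp_rot: [1.0, 0.018, 0.001, 0.003]
contact_force: [-1.4, -10.9, -4.1]
opening: 0.002
```

The end stop is felt: the position is stuck while the force rises. I'll back off, raise the arm and check.

```bash
python3 -m jog '[{"grip":1,"xyz":[0,0.005,0],"dr":[0,0,0]},{"grip":1,"xyz":[0,0.015,0],"dr":[0,0,0]},{"grip":1,"xyz":[0,0.025,0],"dr":[0,0,0]},{"grip":1,"xyz":[0,0.03,-0.02],"dr":[0,0,0]},{"grip":1,"xyz":[0,0.03,-0.05],"dr":[0,0,0]},{"grip":1,"xyz":[0,0.03,-0.08],"dr":[0,0,0]},{"grip":1,"xyz":[0,0.03,-0.12],"dr":[0,0,0]},{"grip":1,"xyz":[0,0.05,-0.13],"dr":[0,0,0]},{"grip":1,"xyz":[0,0.08,-0.13],"dr":[0,0,0]},{"grip":1,"xyz":[0,0.11,-0.13],"dr":[0,0,0]},{"grip":1,"xyz":[0,0.11,-0.13],"dr":[0,0,0]},{"grip":1,"xyz":[0,0.11,-0.13],"dr":[0,0,0]}]'
python3 - <<'E'
from h import *
s=ctrl.read_camera("side")[:,:,::-1];t=ctrl.read_camera("top")[:,:,::-1]
cv2.imwrite("pics/s11.png",s);cv2.imwrite("pics/t11.png",t)
cv2.imwrite("pics/s11c.png",cv2.resize(s[235:345,225:335],None,fx=5,fy=5,interpolation=cv2.INTER_CUBIC))
cv2.imwrite("pics/t11c.png",cv2.resize(t[150:225,300:420],None,fx=6,fy=6,interpolation=cv2.INTER_CUBIC))
E
```

```text
time: 18.78
eef_pos: [0.5516, -0.4035, 0.2027]
tcp_rot: [1.0, 0.016, 0.0, -0.001]
contact_force: [-0.4, 0.1, -0.4]
opening: -0.001
```

View pics/s11c.png

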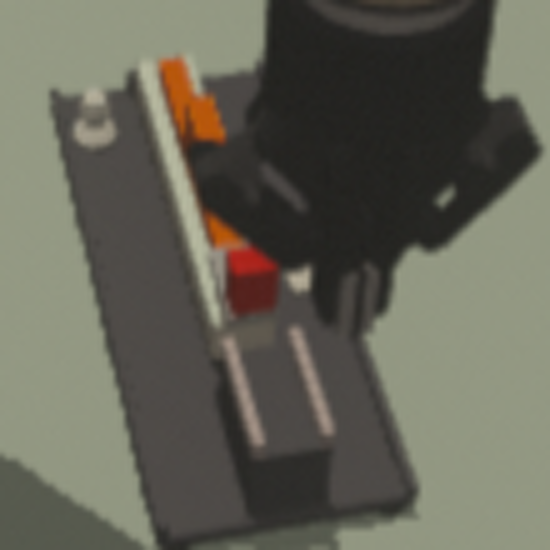

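View pics/t11c.png

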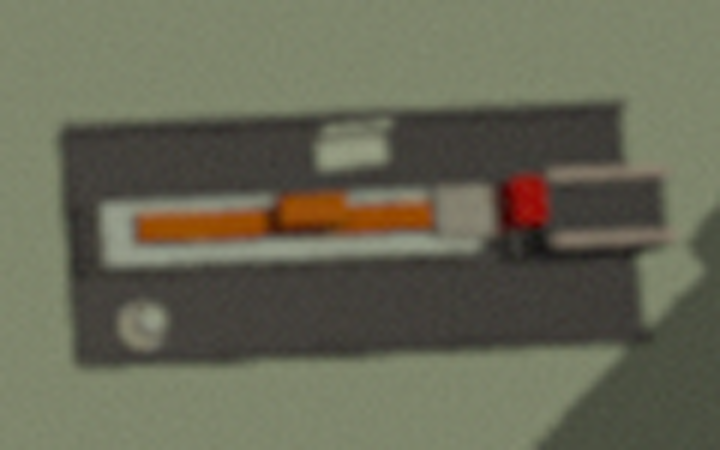

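View pics/t11.png

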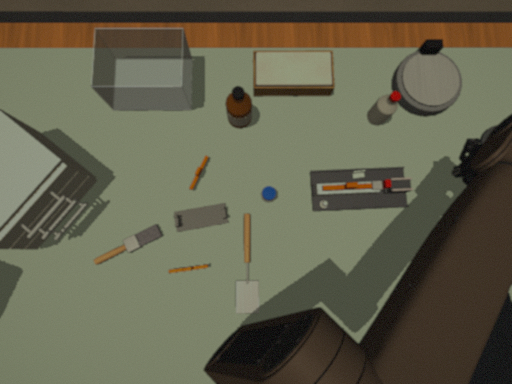

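```bash
python3 - <<'E'
from h import *
for n in("top","side"):
  for f in("8","11"):
    im=cv2.imread(f"pics/{n[0]}{f}.png"); h=cv2.cvtColor(im,cv2.COLOR_BGR2HSV); m=cv2.inRange(h,(0,170,60),(4,255,255))|cv2.inRange(h,(172,170,60),(180,255,255))
    nn,l,st,ce=cv2.connectedComponentsWithStats(m)
    for i in range(1,nn):
        if st[i,4]>15 and ce[i][1]>150 and ce[i][0]<410 and not(n=="side" and ce[i][0]>300): print(n,f,st[i],ce[i],cast(n,[ce[i]],.09))
# comb back ends in top image
t=cv2.imread("pics/t11.png"); o=t[:,:,2].astype(float)-t[:,:,0]
for u in(326,330,334,338,342,362,366,370):
    w=o[180:196,u]; i=np.nonzero(w>w.max()/2)[0]+180; print(u,cast("top",[(u,i.mean())],.056).round(4)[0],end=' ')
w=o[187,315:330]; print(w)
a0=[(cv2.imread("pics/t0.png") if 0 else cv2.imread("pics/top0.png"))]
d=cv2.absdiff(a0[0],t).max(2); print("diff at amber,squeeze,jar,scraper,brush,print_a,print_b",[int(d[v-4:v+5,u-4:u+5].mean()) for u,v in((238,105),(388,105),(269,194),(247,240),(147,236),(324,204),(358,174))])
E
```

```text
top 8 [397 179   8   8  50] [400.96 182.82] [[ 0.54784504 -0.31208482]]
top 11 [384 179   7   9  54] [387.01851852 183.35185185] [[ 0.54660361 -0.27344644]]
side 8 [275 298  10   7  52] [279.34615385 300.59615385] [[ 0.55009598 -0.31651282]]
side 11 [271 284   9   9  51] [274.56862745 287.76470588] [[ 0.54724277 -0.27930045]]
326 [ 0.5419 -0.1119] 330 [ 0.5418 -0.1233] 334 [ 0.5417 -0.1346] 338 [ 0.5431 -0.1461] 342 [ 0.5445 -0.1575] 362 [ 0.547  -0.2145] 366 [ 0.5469 -0.2259] 370 [ 0.5468 -0.2373] [ 12.  11.  12.  11.  11.  11.  10.  35.  95. 148. 149. 148. 147. 148.
 147.]
diff at amber,squeeze,jar,scraper,brush,print_a,print_b [7, 7, 8, 8, 6, 7, 8]
```

```bash
python3 - <<'E'
from plant import ctrl
print(ctrl.get_state()["dq"].round(4)); print(ctrl.sign_off())
E
```

```text
[ 0.0157 -0.0109  0.0117 -0.005  -0.0027 -0.0009]
the job is handed in; nothing more can be done
None
```

I lifted the comb off its rest, lowered it into the slotted bar and pushed the latch to its end stop. The job is handed in at about 19 s of the 64 s, and no verdict is reported.

- **Comb:** it went down slowly with almost no sideways force. A light contact of about 2 N came at the expected seated height, with the TCP at 49.6 mm, which puts comb_mid at about 53 mm. I then opened the gripper and lifted off.
- **Latch:** I pushed the knob from behind until the position held still and the force rose to about 11 N. The cameras put the knob's travel at 38.6 mm (top) and 37.2 mm (side), from an unknown start of 0 to 4 mm. The last pictures show the tongue over the comb's end.
- **Bystanders:** before/after image differences at all seven were small and uniform, so nothing seems to have moved. The gripper was clear of everything at hand-in.
- **Disagreements:** the two cameras differed by about 3 mm along y, and by up to about 7 mm for the comb on its rest. I worked from a compromise between them, and the teeth entered at the first try without a search.

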